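Load the vial-basket dryer

ROBOT

A 7-joint arm with a two-finger parallel gripper is mounted at the origin on the work surface. World frame = base frame: x ahead of the robot, y to its left, z up, the work surface at z = 0. Lengths are in m, angles in rad, forces in N, time in s.
With the tool pointing down it reaches from about 0.425 to 0.875 m from the base axis. Payload 4.7 kg.
Tool frame: the origin (TCP) lies at the centre of the arm's flange, where the gripper is bolted on; the fingertips stand 173 mm ahead of it and the grasp point (between the pads) lies 155 mm ahead of it; z points along the fingers, y is the line along which they close (so a half turn about z gives the same grasp; the last joint's range is limited). The gripper opens to 85 mm and grips with 20 to 120 N. Pads are 22 mm wide; open, the fingers measure 114 mm over their backs; the gripper's body (76 mm by 85 mm) begins 54 mm behind the grasp point. The pads swing forward as they close: fully open they stand 13 mm farther back than shut.
Start: joints at [-1.206, 0.321, -0.07, 1.45, 0.023, 1.371, -0.057], TCP at [0.223, 0.61, 0.405] pointing down, gripper open.
Joint ranges: [-2.86, 2.86], [-0.3, 2.09], [-1.38, 1.24], [0.06, 2.45], [-1.56, 4.7], [0.09, 2.05], [-2.69, 2.69]. Speed limits (rad/s): [2.57, 2.57, 3.14, 3.14, 3.14, 3.14, 3.14].

INTERFACE

Orientations are given as a rotation vector (axis times angle).
In Python, from cell import status, viewer, env, recognise gives the robot as it stands.
- The arm moves only by the tool play_rows, never from a script. Its argument "plan" is a list of rows, each a list of 2 entries, a list of its own where there are three numbers: the shift along the tool's x, y, z as a fraction of full scale, then the turn about the tool's z as a fraction of full scale. In form: [[[dx, dy, dz], turn], ...]. A call has 1 to 12 rows; each row is the pose to reach, as a shift and turn from the pose commanded when the call began, along the tool's axes at that moment, turning the shorter way round; what a row does not reach only later rows make up. Full scale, the value 1, is 0.4 m for a shift and 360 degrees for a turn. A row lasts 1/8 s, in which the tool goes at most 62.5 mm and 10.7 degrees, less where a joint would pass 70% of its speed; a pose out of reach is approached as far as the arm can. A call with a number of a shift or a turn outside -1 to 1 is refused whole. A call with a gripper value outside its range is refused whole. "fingers" is the opening, from -1 (shut) to 1 (fully open), set as the call begins (left out, the last holds). The fingers move at their own pace and stop on an object; "squeeze" is the grip in N (left out, the last holds). Time passes only in rows, so rows that repeat a pose let the fingers close. It gives the time, the measured TCP pose, the force, the opening and the grip force at its end, in the units of the state.
- status.sense(): the state, without advancing time (a new reading comes with each control period).
- viewer.snapshot(name): name is "scene" or "top"; returns a dict with "color" (480x640x3 uint8, red, green, blue), "fx", "fy", "cx", "cy" (pixels), "origin" and "orientation" of the camera in the world. Camera axes: x right, y up, looking along -z (the intrinsics and any distortion apply to the point x, -y, -z); pixel columns grow to the right and rows downward; lengths in m; the calibration is good to about 2 mm. A picture is of the moment at which its call begins. There is no depth.
- env.hand_in(): hands the job in; it is judged then, once.
Trained networks look in a picture, given as the dict that the camera call returned (one of the last four; its "shot" number tells which), for a name from the list of things; names that differ only in an ending like _2 or _b are one class to them, and where a whole thing is asked for, a point or a joint stands for the part that bears it (a point fixed in the world has none). Each returns a list of dicts, best first, with "conf" (0 to 1); they miss things now and then, are a little off and sometimes report something else, mostly with a low value. They report only what shows in the picture. A call takes as long as a camera call. They do not tell look-alikes from the thing itself.
- recognise(picture, thing): "extent" ([left, top, right, bottom] in pixels, round what is visible of it).
The state is a dict: "t": time; "joints": joint angles; "qd": joint speeds; "tau": joint torques, N m; "tool_pos": TCP position; "orientation": TCP orientation; "contact_force": force on the tool from outside, world axes, zero at the start; "wrist_torque": the same for the moment, N m; "gripper_width": finger opening in m; "gripper_force": force on a finger pad.
Only numpy, scipy, OpenCV 4.12 (cv2) and the standard library are available. Lean on these libraries where they do the work, as an engineer would, in place of code of your own. Each camera call takes 0.05 s, during which the arm holds its last target. There are 200 camera calls.

TASK

Load the drying station: hang each vial basket by its bail handle on the hook stand of its own colour, and put all the orange weight rings over the pin of the storage post so that they lie flat in a stack, in any order. Only when everything hangs or lies there by itself, press the dryer's green start button down and let it go. Leave the jar, beaker, spatula, dish and stopper where they are.

Things in the scene. Friction and masses are not known exactly. Their poses are not given: they have to be found in the camera images.
- basket_red: Red mesh basket of washed vials, 58 x 58 x 55 mm (treat as solid), 130 to 210 g, standing upright; None if absent. Origin: centre of underside, z up. On top of its bail handle stands an upright red grip tab to pinch: 10 mm thick (x), 18 mm wide (y), 126 to 166 mm above the underside.
- bail_red (a point): Apex of the rigid bail handle of basket_red: centre of its 6 mm steel bar, 125 mm above the underside, axes as the basket. The bail lies in the basket's y-z plane: legs at y = +-26 mm at the rim (55 mm up), +-32 mm at 108 mm up, then roof-shaped to the apex.
- seat_red (a point): Fixed red hook stand: the place of the bail apex when it hangs in the hook's dip, 182 mm above bench. z up, x level from hook tip to rod. Hook: 8 mm bar in this x-z plane; centre at x=+90, 205 mm high (red clamp on 12 mm rod, 225 high), dip x=0, 174 high, free tip (red 13 mm ball) x=-26, 200 high. Bail goes over the tip along +x, then down. Base 100x90x12 at x=+75.
- basket_yellow: Yellow mesh basket of washed vials, 58 x 58 x 55 mm (treat as solid), 130 to 210 g, standing upright; None if absent. Origin: centre of underside, z up. On top of its bail handle stands an upright yellow grip tab to pinch: 10 mm thick (x), 18 mm wide (y), 126 to 166 mm above the underside.
- bail_yellow (a point): Apex of the rigid bail handle of basket_yellow: centre of its 6 mm steel bar, 125 mm above the underside, axes as the basket. The bail lies in the basket's y-z plane: legs at y = +-26 mm at the rim (55 mm up), +-32 mm at 108 mm up, then roof-shaped to the apex.
- seat_yellow (a point): Fixed yellow hook stand: the place of the bail apex when it hangs in the hook's dip, 182 mm above bench. z up, x level from hook tip to rod. Hook: 8 mm bar in this x-z plane; centre at x=+90, 205 mm high (yellow clamp on 12 mm rod, 225 high), dip x=0, 174 high, free tip (yellow 13 mm ball) x=-26, 200 high. Bail goes over the tip along +x, then down. Base 100x90x12 at x=+75.
- basket_green: Green mesh basket of washed vials, 58 x 58 x 55 mm (treat as solid), 130 to 210 g, standing upright; None if absent. Origin: centre of underside, z up. On top of its bail handle stands an upright green grip tab to pinch: 10 mm thick (x), 18 mm wide (y), 126 to 166 mm above the underside.
- bail_green (a point): Apex of the rigid bail handle of basket_green: centre of its 6 mm steel bar, 125 mm above the underside, axes as the basket. The bail lies in the basket's y-z plane: legs at y = +-26 mm at the rim (55 mm up), +-32 mm at 108 mm up, then roof-shaped to the apex.
- seat_green (a point): Fixed green hook stand: the place of the bail apex when it hangs in the hook's dip, 182 mm above bench. z up, x level from hook tip to rod. Hook: 8 mm bar in this x-z plane; centre at x=+90, 205 mm high (green clamp on 12 mm rod, 225 high), dip x=0, 174 high, free tip (green 13 mm ball) x=-26, 200 high. Bail goes over the tip along +x, then down. Base 100x90x12 at x=+75.
- basket_blue: Blue mesh basket of washed vials, 58 x 58 x 55 mm (treat as solid), 130 to 210 g, standing upright; None if absent. Origin: centre of underside, z up. On top of its bail handle stands an upright blue grip tab to pinch: 10 mm thick (x), 18 mm wide (y), 126 to 166 mm above the underside.
- bail_blue (a point): Apex of the rigid bail handle of basket_blue: centre of its 6 mm steel bar, 125 mm above the underside, axes as the basket. The bail lies in the basket's y-z plane: legs at y = +-26 mm at the rim (55 mm up), +-32 mm at 108 mm up, then roof-shaped to the apex.
- seat_blue (a point): Fixed blue hook stand: the place of the bail apex when it hangs in the hook's dip, 182 mm above bench. z up, x level from hook tip to rod. Hook: 8 mm bar in this x-z plane; centre at x=+90, 205 mm high (blue clamp on 12 mm rod, 225 high), dip x=0, 174 high, free tip (blue 13 mm ball) x=-26, 200 high. Bail goes over the tip along +x, then down. Base 100x90x12 at x=+75.
- ring_0: Orange flask-weight ring lying flat, outside diameter 52 mm, hole 24 mm, 14 mm thick, 120 g; absent (None) in some starts. Origin: centre of its underside, z up.
- ring_1: Orange flask-weight ring lying flat, outside diameter 52 mm, hole 24 mm, 14 mm thick, 120 g; absent (None) in some starts. Origin: centre of its underside, z up.
- ring_2: Orange flask-weight ring lying flat, outside diameter 52 mm, hole 24 mm, 14 mm thick, 120 g; absent (None) in some starts. Origin: centre of its underside, z up.
- post: Fixed upright storage post for the rings: white round foot 72 mm wide and 10 mm high, steel pin 14 mm thick with a rounded end reaching 66 mm above the bench. Origin: on the bench, on the pin's axis. Three stacked rings fit.
- start (a joint): Green start button of the dryer, on top of a low white console box (85 x 75 x 35 mm): 0 = up, grows to 0.006 m fully down; a spring returns it, fully down takes about 5 N. It starts the dryer when pushed beyond two thirds of its travel.
- start_top (a point): Centre of the top face of the green button (30 mm wide); pressed straight down.
- amber: Bystander: amber glass jar, 56 mm wide, 110 mm high. Origin: centre of underside.
- beaker: Bystander: glass beaker, 68 mm wide, 85 mm high. Origin: centre of underside.
- spatula: Bystander: slim steel lab spatula with blue grip, 130 mm long (own x), 14 mm wide. Origin: centre of underside.
- dish: Bystander: clear closed dish, 70 mm wide, 16 mm high. Origin: centre of underside.
- stopper: Bystander: dark rubber stopper, 32 mm wide, 26 mm high. Origin: centre of underside.
Things that resemble listed ones, but are neither listed nor needed, are in the scene too. Leave any pink or purple look-alike of the ring_2 alone.

How it is judged:
By the outcome, as a careful person would: the job done as asked, in the order asked, and still so for the second after the job is handed in, with the robot touching nothing.
Of basket_red, basket_yellow, basket_green, basket_blue only 3 to 4 are there at a start; the rules pass over those that are not, and their reading is None.
Of ring_0, ring_1, ring_2 only 2 to 3 are there at a start; the rules pass over those that are not, and their reading is None.
At some moment in a run one of basket_red, basket_yellow, basket_green, basket_blue, ring_0, ring_1, ring_2 may be knocked a few centimetres aside while the robot is not near it.
It also fails if it takes over 210 s, if anything falls off the work surface, if the arm or the gripper's body presses on something with over 40 N, if the wrist force passes 120 N, or if a joint passes its speed limit or range.

## Working session

There is one attempt and no reset: what is moved stays moved. The work goes in short steps, Python scripts to look and compute and a tool call to move; the robot and the scene stay as the last step left them, time stands still between calls to the robot, and variables do not carry over. Pictures are saved under pics/ and viewed, at most 14 in all, crops included, and the job is handed in when it is done.

Besides the shell and the picture viewer there is one more tool, called after "Request:" as name(argument=value, ...) on one line, values as JSON. play_rows: Moves the arm, as the interface text tells. Its arguments: {"type":"object","properties":{"plan":{"type":"array","items":{"type":"array"}},"fingers":{"type":"number"},"squeeze":{"type":"number"}},"required":["plan"]}

```bash
mkdir -p pics; ls; cat > h.py <<'E'
import numpy as np, cv2
from scipy.spatial.transform import Rotation as R
from cell import status, viewer, env, recognise
def snap(n,save=None):
    p=viewer.snapshot(n)
    if save: cv2.imwrite(f'pics/{save}.png',p['color'][:,:,::-1])
    return p
def rot(p):
    o=np.array(p['orientation'],float)
    return o if o.shape==(3,3) else R.from_rotvec(o).as_matrix()
def proj(p,X):
    c=(np.atleast_2d(X)-np.array(p['origin']))@rot(p)
    return np.c_[p['cx']+p['fx']*c[:,0]/-c[:,2], p['cy']+p['fy']*c[:,1]/c[:,2]]
def ray(p,u,v):
    d=rot(p)@np.array([(u-p['cx'])/p['fx'],-(v-p['cy'])/p['fy'],-1.]); return np.array(p['origin']),d/np.linalg.norm(d)
def atz(p,u,v,z):
    o,d=ray(p,u,v); return o+d*(z-o[2])/d[2]
def tri(p,a,q,b):
    o1,d1=ray(p,*a);o2,d2=ray(q,*b)
    s=np.linalg.lstsq(np.c_[d1,-d2],o2-o1,rcond=None)[0]
    x,y=o1+s[0]*d1,o2+s[1]*d2
    return (x+y)/2,np.linalg.norm(x-y)
E
python3 - <<'E'
from h import *
a=snap('scene','scene0');b=snap('top','top0')
for n,p in(('scene',a),('top',b)):
    print(n,{k:(v if k!='color' else 0) for k,v in p.items()})
    for t in ['basket_red','basket_yellow','basket_green','basket_blue','bail_red','seat_red','ring_0','post','start','amber','beaker','spatula','dish','stopper']:
        try: print(t,[(np.round(d['extent']).astype(int).tolist(),round(d['conf'],2)) for d in recognise(p,t)])
        except Exception as e: print(t,e)
s=status.sense();print({k:np.round(v,3) for k,v in s.items()})
E
```

```text
pics
scene {'color': 0, 'fx': 536.4697892995582, 'fy': 536.4697892995582, 'cx': 327.37939198687906, 'cy': 227.2559124662725, 'origin': array([0.83083262, 0.54133368, 1.11050047]), 'orientation': array([0.24419731, 0.82702293, 2.46511595]), 'shot': 1}
basket_red [([343, 310, 382, 365], 0.78), ([274, 308, 303, 334], 0.74), ([194, 172, 224, 214], 0.2)]
basket_yellow [([297, 240, 332, 301], 0.85), ([390, 431, 430, 470], 0.47)]
basket_green [([436, 326, 470, 368], 0.15)]
basket_blue [([293, 199, 325, 249], 0.58), ([366, 380, 388, 399], 0.25)]
bail_red [([346, 312, 383, 365], 0.94), ([270, 309, 299, 337], 0.36)]
seat_red []
ring_0 [([243, 198, 260, 209], 0.8), ([210, 170, 235, 187], 0.76), ([264, 128, 279, 142], 0.76), ([254, 165, 273, 181], 0.72), ([290, 147, 302, 159], 0.67), ([321, 139, 337, 157], 0.64), ([278, 186, 296, 203], 0.55)]
post [([392, 433, 432, 468], 0.58)]
start [([428, 394, 445, 412], 0.74)]
amber []
beaker [([436, 325, 471, 367], 0.6)]
spatula [([232, 255, 277, 280], 0.49)]
dish [([274, 308, 303, 337], 0.76), ([245, 194, 262, 213], 0.31)]
stopper [([369, 383, 389, 398], 0
[... 940 characters left out ...]
, ([310, 99, 344, 160], 0.29)]
dish [([278, 161, 308, 185], 0.86), ([346, 222, 380, 250], 0.45)]
stopper [([376, 98, 416, 159], 0.52), ([192, 202, 202, 214], 0.41)]
{'t': np.float64(1.5), 'joints': array([-1.206,  0.321, -0.07 ,  1.45 ,  0.023,  1.371, -0.057]), 'qd': array([ 0.001, -0.001, -0.   ,  0.001, -0.   ,  0.001,  0.   ]), 'tau': array([-0.0000e+00, -4.9339e+01, -3.8200e-01, -3.1457e+01,  1.3000e-02,
        2.0000e-03, -0.0000e+00]), 'tool_pos': array([0.223, 0.61 , 0.405]), 'orientation': array([0.548, 3.093, 0.   ]), 'contact_force': array([0.394, 0.089, 0.292]), 'wrist_torque': array([-0.021, -0.011,  0.02 ]), 'gripper_force': np.float64(0.0), 'gripper_width': np.float64(0.085)}
```

View pics/scene0.png

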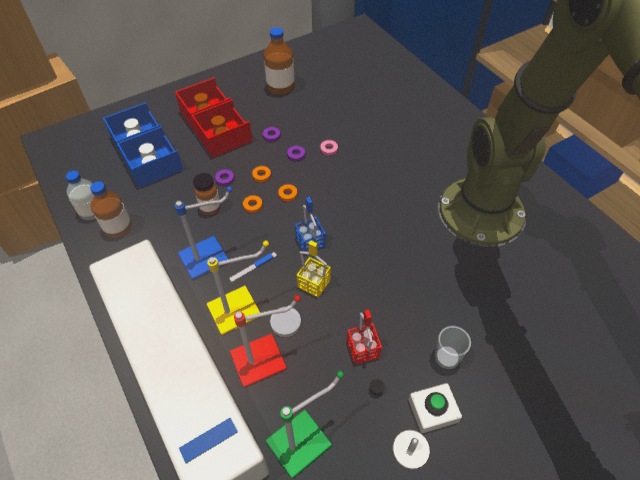

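View pics/top0.png

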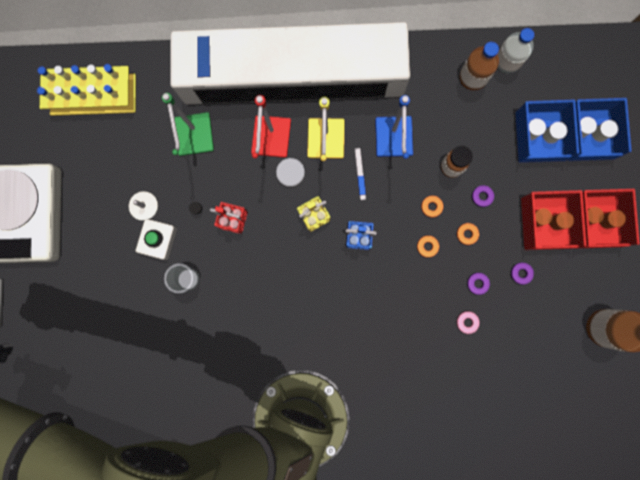

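The top view shows baskets red (231,218), yellow (314,213) and blue (360,235), with no green basket. Three orange rings are at (432,206), (428,246) and (468,233). Look-alikes to leave alone are purple (483,196), (479,284) and (522,273), and pink (468,322). The yellow, blue and red trays are also look-alikes. The post is at (143,206) and the button at (152,238).

```bash
cat >> h.py <<'E'
RNG={'red':[(0,8),(172,180)],'yellow':[(24,34)],'green':[(55,80)],'blue':[(104,122)],'orange':[(9,20)]}
def mask(p,c,s=130,v=60):
    h=cv2.cvtColor(p['color'],cv2.COLOR_RGB2HSV); m=np.zeros(h.shape[:2],np.uint8)
    for a,b in RNG[c]: m|=cv2.inRange(h,(a,s,v),(b,255,255))
    return m
def blobs(p,c,mn=8,**k):
    n,l,st,ce=cv2.connectedComponentsWithStats(mask(p,c,**k))
    return [(ce[i].round(1).tolist(),st[i].tolist()) for i in range(1,n) if st[i,4]>=mn]
E
python3 - <<'E'
from h import *
a=snap('scene');b=snap('top')
for n,p in(('S',a),('T',b)):
    for c in RNG: print(n,c,blobs(p,c))
def crop(p,x0,y0,x1,y1,k): return cv2.resize(p['color'][y0:y1,x0:x1,::-1],None,fx=k,fy=k,interpolation=cv2.INTER_CUBIC)
# baskets composite: red,yellow,blue in both views, 6x
row=lambda L:np.hstack(L)
T=row([crop(b,x-20,y-24,x+24,y+20,6) for x,y in((231,218),(314,213),(360,235))])
S=row([crop(a,x-22,y-28,x+22,y+28,6) for x,y in((364,337),(314,270),(310,224))])
cv2.imwrite('pics/bk.png',np.vstack([T,S]))
cv2.imwrite('pics/hk.png',np.vstack([crop(b,130,85,420,185,2.7),crop(a,170,180,460,300,2.7)]))
E
```

```text
S red [([213.4, 117.6], [175, 77, 78, 80, 3141]), ([217.2, 125.9], [216, 125, 4, 3, 8]), ([296.8, 297.8], [294, 295, 7, 7, 37]), ([364.3, 342.1], [347, 309, 35, 56, 728]), ([239.8, 320.5], [234, 313, 11, 14, 89]), ([258.2, 360.3], [230, 334, 57, 53, 1753]), ([361.5, 339.5], [360, 336, 3, 7, 13])]
S yellow [([265.2, 242.8], [263, 240, 6, 6, 24]), ([312.2, 244.5], [309, 241, 8, 11, 43]), ([312.5, 262.1], [305, 257, 19, 14, 77]), ([212.5, 263.0], [208, 258, 10, 9, 35]), ([313.0, 282.2], [296, 265, 35, 31, 366]), ([234.5, 306.7], [216, 285, 38, 49, 692]), ([215.8, 307.5], [207, 297, 18, 25, 255]), ([250.7, 309.9], [242, 304, 18, 12, 132])]
S green [([339.9, 373.9], [337, 371, 7, 7, 35]), ([437.3, 401.3], [430, 394, 15, 15, 165]), ([286.4, 414.4], [281, 407, 11, 12, 49]), ([299.0, 443.8], [266, 410, 66, 68, 2185])]
S blue [([430.5, 29.7], [355, 0, 130, 92, 6137]), ([513.0, 16.7], [481, 0, 69, 48, 1741]), ([275.9, 32.5], [270, 28, 13, 11, 117]), ([480.6, 87.0], [468, 63, 30, 46, 445]), ([143.1, 145.1], [103, 102, 80, 85, 3180]), ([580.1, 165.7], [544, 135, 77, 64, 2563]), ([72.5, 176.2], [
[... 4109 characters left out ...]
, 6, 32]), ([107.6, 88.5], [105, 86, 7, 6, 31]), ([403.0, 101.9], [399, 97, 11, 9, 47]), ([571.2, 129.7], [517, 98, 115, 64, 4113]), ([392.2, 137.4], [375, 116, 38, 43, 1222]), ([361.3, 185.1], [358, 176, 8, 19, 115]), ([359.4, 235.0], [346, 221, 28, 29, 359])]
T orange [([481.4, 63.6], [468, 47, 31, 30, 587]), ([453.4, 164.3], [447, 152, 20, 19, 101]), ([431.9, 206.1], [421, 195, 23, 23, 343]), ([595.7, 215.4], [589, 208, 16, 15, 194]), ([543.5, 217.0], [536, 210, 18, 15, 206]), ([615.6, 218.6], [606, 211, 20, 16, 248]), ([563.7, 220.2], [553, 213, 21, 15, 237]), ([467.6, 233.6], [457, 223, 22, 22, 346]), ([427.7, 246.0], [417, 235, 23, 23, 345]), ([625.0, 330.6], [607, 311, 33, 41, 1092])]
```

View pics/bk.png

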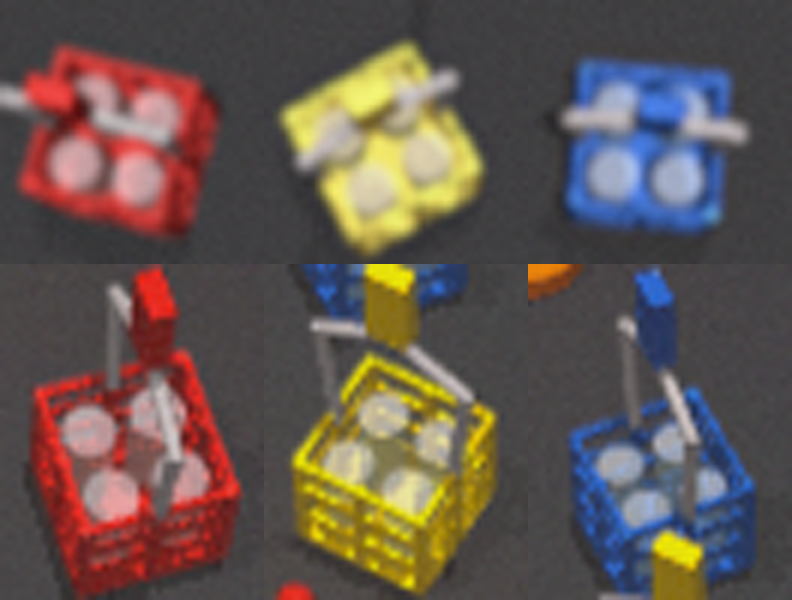

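The baskets' bails run roughly along world y. By eye their yaws are about -16° (red), +29° (yellow) and -4° (blue), and each tab stands at its bail apex.

View pics/hk.png

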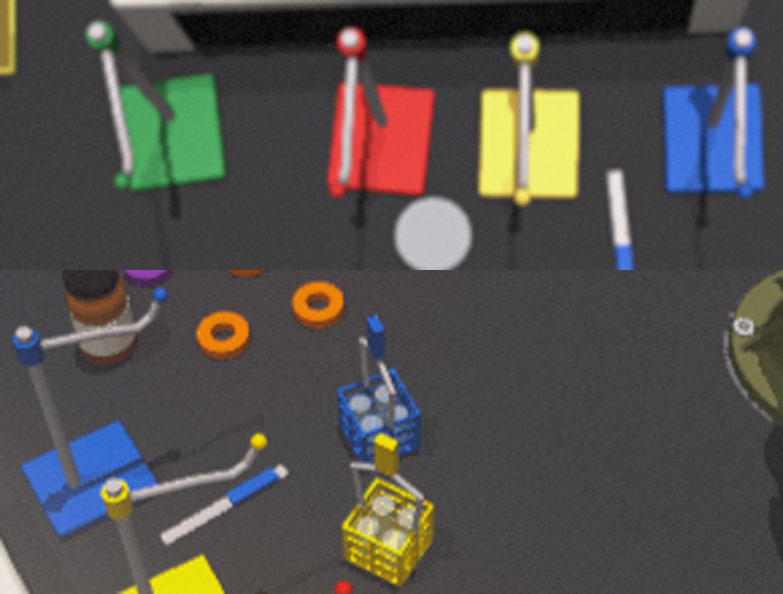

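```bash
cat >> h.py <<'E'
from scipy.optimize import minimize
from scipy.spatial import ConvexHull
BOX=np.array([[x,y,z] for x in(-.029,.029) for y in(-.029,.029) for z in(0,.055)])
TAB=np.array([[x,y,z] for x in(-.005,.005) for y in(-.009,.009) for z in(.126,.166)])
def place(P,q,z0=0): 
    c,s=np.cos(q[2]),np.sin(q[2]); return np.c_[q[0]+c*P[:,0]-s*P[:,1],q[1]+s*P[:,0]+c*P[:,1],P[:,2]+z0]
def fit(views,c,q0,z0=0,r=45,ex=()):
    tg=[]
    for p in views:
        u,v=proj(p,place(np.array([[0,0,.07]]),q0,z0))[0].astype(int); K=4
        m=cv2.morphologyEx(mask(p,c,100,40),cv2.MORPH_CLOSE,np.ones((7,7),np.uint8))
        x0,y0=u-r,v-r; m=m[y0:y0+2*r,x0:x0+2*r]
        n,l,st,ce=cv2.connectedComponentsWithStats(m)
        tg.append((p,x0,y0,cv2.resize(m,None,fx=K,fy=K,interpolation=cv2.INTER_LINEAR)/255.,K))
    def cost(q):
        e=0
        for p,x0,y0,m,K in tg:
            im=np.zeros(m.shape,np.uint8)
            for P in(BOX,TAB):
                w=((proj(p,place(P,q,z0))-[x0,y0]+.5)*K-.5)
                h=cv2.convexHull(w.astype(np.float32)); cv2.fillConvexPoly(im,np.round(h*16).astype(np.int32),255,shift=4)
            im=cv2.GaussianBlur(im/255.,(0,0),4)
            w=cv2.dilate((im>.02).astype(np.uint8),np.ones((25,25)))
            e+=(np.abs(im-cv2.GaussianBlur(m,(0,0),2))*w).sum()/(im.sum())
        return e
    best=None
    for d in(-.15,0,.15):
        s=np.array([[0,0,d],[.008,0,d],[0,.008,d],[0,0,d+.12]])+q0
        o=minimize(cost,s[0],method='Nelder-Mead',options=dict(initial_simplex=s,xatol=1e-4,fatol=1e-4,maxiter=300))
        if best is None or o.fun<best.fun: best=o
    return best.x,best.fun
E
python3 - <<'E'
from h import *
a=snap('scene');b=snap('top')
for c,t,yw in(('red',(226,216),-.28),('yellow',(314,213),.5),('blue',(360,235),-.07)):
    q=atz(b,*t,.06); q=[q[0],q[1],yw]
    for V in((a,b),(a,),(b,)): print(c,np.round(fit(V,c,q)[0],4),round(fit(V,c,q)[1],3))
    x=fit((a,b),c,q)[0]
    for p,o,wx,n in((a,(364-22,337-28),0,'S'),):pass
# rings
T=[(431.9,206.1),(467.6,233.6),(427.7,246.0)];S=[(252.3,203.6),(261,173.7),(287.3,192.4)]
for t in T:
    k=min(S,key=lambda s:tri(a,s,b,t)[1]); print('ring',t,k,np.round(tri(a,k,b,t)[0],4),tri(a,k,b,t)[1].round(4), atz(b,*t,.01).round(4),atz(a,*k,.01).round(4))
print('btn',tri(a,(437.3,401.3),b,(151.4,237.8)))
for c,s,t in(('red',(239.8,320.5),(260.6,101.6)),('yellow',(212.5,263),(324.3,103.9)),('green',(286.4,414.4),(169.2,99.7)),('blue',(180.1,209),(403,101.9))): print('clamp',c,tri(a,s,b,t))
for c,s in(('red',(296.8,297.8)),('yellow',(265.2,242.8)),('green',(339.9,373.9)),('blue',(229,188.8))):
    X=atz(a,*s,.2); print('ball',c,X.round(4),proj(b,X).round(1))
E
```

```text
red [ 0.4921  0.159  -0.2774] 0.294
red [ 0.4924  0.1597 -0.2818] 0.187
red [ 0.4914  0.1584 -0.2417] 0.103
yellow [ 0.4951 -0.0454  0.4855] 0.333
yellow [ 0.4956 -0.0453  0.4517] 0.149
yellow [ 0.4954 -0.0458  0.5101] 0.18
blue [ 0.439  -0.1548 -0.0984] 0.354
blue [ 0.4389 -0.155  -0.1146] 0.244
blue [ 0.4389 -0.155  -0.0828] 0.109
ring (431.9, 206.1) (252.3, 203.6) [ 0.5084 -0.3402  0.0037] 0.0005 [ 0.5076 -0.3392  0.01  ] [ 0.5101 -0.335   0.01  ]
ring (467.6, 233.6) (261, 173.7) [ 0.4371 -0.4254  0.0022] 0.0002 [ 0.4364 -0.4234  0.01  ] [ 0.4398 -0.4185  0.01  ]
ring (427.7, 246.0) (287.3, 192.4) [ 0.4092 -0.3253  0.0033] 0.0001 [ 0.4086 -0.3241  0.01  ] [ 0.4117 -0.32    0.01  ]
btn (array([0.44489849, 0.34766273, 0.05005508]), np.float64(3.1671410892688935e-05))
clamp red (array([0.71767687, 0.05759   , 0.20021611]), np.float64(0.0020260302682780914))
clamp yellow (array([ 0.70632182, -0.08181097,  0.20710712]), np.float64(0.0011614301337004916))
clamp green (array([0.72952064, 0.25734122, 0.20087633]), np.float64(0.0008363800468273788))
clamp blue (array([ 0.70624658, -0.25153564,  0.20192668]), np.float64(0.0004930285570868112))
ball red [0.6015 0.0729 0.2   ] [[254.1 154.5]]
ball yellow [ 0.5916 -0.075   0.2   ] [[322.9 156.7]]
ball green [0.6142 0.2457 0.2   ] [[174.5 151.4]]
ball blue [ 0.59 -0.25  0.2 ] [[404.5 154.7]]
```

The hook balls and clamps triangulate to heights of 200 to 207 mm and to 115 to 117 mm apart, which matches the text. The basket fits agree between the two views to about 1 mm. I'll start with the red basket.

```bash
cat >> h.py <<'E'
HK={'red':(.6275,.0695,-.131),'yellow':(.6173,-.0765,-.059),'blue':(.616,-.2503,-.013)}
def go(*wps):  # waypoints (x,y,z,psi_deg of tool y or None) -> fractions
    s=status.sense(); Rm=R.from_rotvec(s['orientation']).as_matrix()
    cur=np.degrees(np.arctan2(Rm[1,1],Rm[0,1])); 
    print('t %.1f tcp'%s['t'],np.round(s['tool_pos'],4),'psi %.1f'%cur,'w %.4f F'%s['gripper_width'],np.round(s['contact_force'],1),'j7 %.2f'%s['joints'][6], 'tilt %.3f'%Rm[2,2])
    for x,y,z,p in wps:
        d=Rm.T@(np.array([x,y,z])-s['tool_pos'])/.4
        t=0 if p is None else ((cur-p+90)%180-90)/360
        print((x,y,z,p),'->',[np.round(d,4).tolist(),round(t,4)],'rows>=',int(np.ceil(max(np.linalg.norm(d)*.4/.0625,abs(t)*360/10.7))))
E
python3 -c "
from h import *
go((.492,.159,.40,74.1),(.492,.159,.305,74.1))"
```

```text
t 1.7 tcp [0.2234 0.6104 0.4048] psi 69.9 w 0.0856 F [-0.4  0.1  0.6] j7 -0.06 tilt -1.000
(0.492, 0.159, 0.4, 74.1) -> [[-1.0184, -0.829, 0.0119], np.float64(-0.0117)] rows>= 9
(0.492, 0.159, 0.305, 74.1) -> [[-1.0184, -0.829, 0.2494], np.float64(-0.0117)] rows>= 9
```

Request:
play_rows(plan=[[[-0.9, -0.72, 0], 0], [[-0.9, -0.72, 0], 0], [[-0.9, -0.72, 0], 0], [[-0.9, -0.72, 0], 0], [[-0.9, -0.72, 0], 0], [[-0.9, -0.72, 0], 0], [[-0.9, -0.72, 0], 0], [[-0.9, -0.72, 0], 0], [[-0.9, -0.72, 0], 0], [[-0.9, -0.72, 0], 0]], fingers=1, squeeze=70)

```text
t: 2.95
tool_pos: [0.4618, 0.2177, 0.4047]
orientation: [-0.545, -3.093, -0.001]
contact_force: [0.1, 0.8, 0.4]
gripper_width: 0.0855
gripper_force: 0.0
```

```bash
python3 -c "
from h import *
go((.492,.159,.40,74.1),(.492,.159,.305,74.1))"
```

```text
t 3.0 tcp [0.4618 0.2177 0.4047] psi 70.0 w 0.0855 F [0.1 0.8 0.4] j7 0.74 tilt -1.000
(0.492, 0.159, 0.4, 74.1) -> [[-0.1212, -0.112, 0.0117], np.float64(-0.0114)] rows>= 2
(0.492, 0.159, 0.305, 74.1) -> [[-0.1213, -0.1122, 0.2492], np.float64(-0.0114)] rows>= 2
```

Request:
play_rows(plan=[[[-0.121, -0.112, 0.01], -0.0114], [[-0.121, -0.112, 0.01], -0.0114], [[-0.121, -0.112, 0.05], -0.0114], [[-0.121, -0.112, 0.12], -0.0114], [[-0.121, -0.112, 0.19], -0.0114], [[-0.121, -0.112, 0.249], -0.0114], [[-0.121, -0.112, 0.249], -0.0114], [[-0.121, -0.112, 0.249], -0.0114]])

```text
t: 3.95
tool_pos: [0.4923, 0.1588, 0.3055]
orientation: [0.434, 3.111, 0.001]
contact_force: [0.6, 0.2, 0.5]
gripper_width: 0.0853
gripper_force: 0.0
```

Request:
play_rows(plan=[[[0, 0, 0], 0], [[0, 0, 0], 0], [[0, 0, 0], 0], [[0, 0, 0], 0], [[0, 0, 0], 0], [[0, 0, 0], 0], [[0, 0, 0], 0], [[0, 0, 0], 0]], fingers=-1)

```text
t: 4.95
tool_pos: [0.4928, 0.1577, 0.3055]
orientation: [0.437, 3.11, 0.001]
contact_force: [0.6, 0.8, 2.8]
gripper_width: 0.0169
gripper_force: 68.7
```

```bash
python3 -c "
from h import *
go((.492,.159,.395,None),(.553,.079,.40,90-7.5))"
```

```text
t 5.0 tcp [0.4928 0.1577 0.3055] psi 74.0 w 0.0169 F [0.6 0.8 2.8] j7 0.97 tilt -1.000
(0.492, 0.159, 0.395, None) -> [[0.0025, 0.0027, -0.2238], 0] rows>= 2
(0.553, 0.079, 0.4, 82.5) -> [[-0.1992, -0.1476, -0.2363], np.float64(-0.0236)] rows>= 3
```

Request:
play_rows(plan=[[[0, 0, -0.06], 0], [[0, 0, -0.13], 0], [[0, 0, -0.2], 0], [[0, 0, -0.236], 0], [[-0.04, -0.03, -0.236], -0.005], [[-0.08, -0.06, -0.236], -0.01], [[-0.12, -0.09, -0.236], -0.015], [[-0.16, -0.12, -0.236], -0.02], [[-0.199, -0.148, -0.236], -0.0236], [[-0.199, -0.148, -0.236], -0.0236], [[-0.199, -0.148, -0.236], -0.0236], [[-0.199, -0.148, -0.236], -0.0236]])

```text
t: 6.45
tool_pos: [0.5522, 0.0798, 0.3993]
orientation: [-0.203, -3.134, -0.001]
contact_force: [0.5, -0.1, -2.0]
gripper_width: 0.017
gripper_force: 68.5
```

```bash
python3 - <<'E'
from h import *
a=snap('scene','s1');b=snap('top','t1')
s=status.sense();T=s['tool_pos'];q=[T[0],T[1],-.131];z=T[2]-.305
for V in((a,b),(a,),(b,)):
  for dz in(-.003,0,.003): x,f=fit(V,'red',q,z+dz); print(dz,np.round(x,4),round(f,3))
go((.6275,.0695,.4,None))
cv2.imwrite('pics/c1.png',np.hstack([cv2.resize(a['color'][240:400,220:420,::-1],(400,320)),cv2.resize(b['color'][80:240,180:380,::-1],(400,320))]))
E
```

```text
-0.003 [ 0.5492  0.0787 -0.1187] 1.021
0 [ 0.5492  0.0781 -0.114 ] 1.072
0.003 [ 0.5492  0.0777 -0.0953] 1.128
-0.003 [ 0.551   0.0811 -0.137 ] 0.405
0 [ 0.5517  0.0822 -0.1424] 0.403
0.003 [ 0.5526  0.0838 -0.1518] 0.402
-0.003 [ 0.5447  0.0751 -0.0562] 0.536
0 [ 0.5418  0.0741 -0.0334] 0.537
0.003 [ 0.5431  0.0734 -0.0307] 0.54
t 6.5 tcp [0.5524 0.0795 0.3995] psi 82.6 w 0.0170 F [-0.3  0.1 -2.7] j7 1.30 tilt -1.000
(0.6275, 0.0695, 0.4, None) -> [[-0.1894, -0.0004, -0.0013], 0] rows>= 2
```

View pics/c1.png

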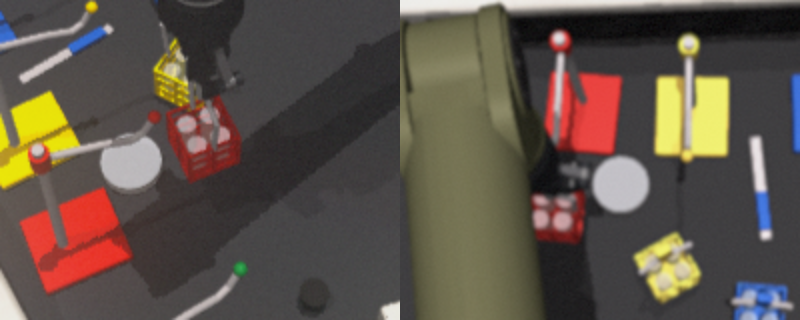

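The scene view shows the red basket held upright with the bail apex just short of the red ball at crop (154,117). I'll move it along the hook and then down.

Request:
play_rows(plan=[[[-0.04, 0, 0], 0], [[-0.08, 0, 0], 0], [[-0.12, 0, 0], 0], [[-0.16, 0, 0], 0], [[-0.189, 0, 0], 0], [[-0.189, 0, 0], 0], [[-0.189, 0, 0.03], 0], [[-0.189, 0, 0.055], 0], [[-0.189, 0, 0.075], 0], [[-0.189, 0, 0.085], 0], [[-0.189, 0, 0.091], 0], [[-0.189, 0, 0.091], 0]])

```text
t: 8.05
tool_pos: [0.6278, 0.0688, 0.3634]
orientation: [0.205, 3.134, 0.0]
contact_force: [-0.3, -0.3, -1.9]
gripper_width: 0.0165
gripper_force: 68.7
```

```bash
python3 - <<'E'
from h import *
a=snap('scene');b=snap('top')
go((.6275,.0695,.361,None))
cv2.imwrite('pics/c2.png',np.hstack([cv2.resize(a['color'][240:400,200:400,::-1],(500,400)),cv2.resize(b['color'][80:240,220:340,::-1],(300,400))]))
E
```

```text
t 8.2 tcp [0.6278 0.0688 0.3635] psi 82.5 w 0.0171 F [-0.  -0.1 -2.2] j7 1.39 tilt -1.000
(0.6275, 0.0695, 0.361, None) -> [[0.001, 0.0016, 0.0062], 0] rows>= 1
```

View pics/c2.png

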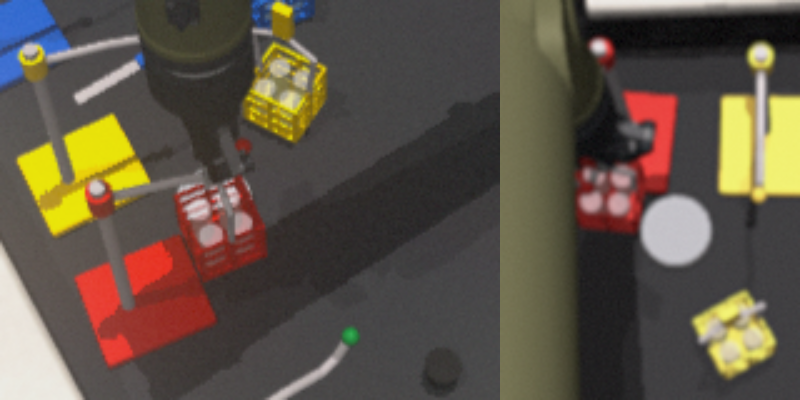

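The bail now sits past the ball on the red hook. I'll lower it a touch more until the hook takes the weight.

Request:
play_rows(plan=[[[0, 0, 0.004], 0], [[0, 0, 0.008], 0], [[0, 0, 0.008], 0]])

```text
t: 8.52
tool_pos: [0.6279, 0.0687, 0.3625]
orientation: [0.205, 3.133, 0.002]
contact_force: [-2.7, -0.9, 8.5]
gripper_width: 0.017
gripper_force: 70.0
```

Request:
play_rows(plan=[[[0, 0, 0.004], 0], [[0, 0, 0.004], 0], [[0, 0, 0.004], 0], [[0, 0, 0.004], 0], [[0, 0, 0.004], 0], [[0, 0, -0.05], 0], [[0, 0, -0.15], 0], [[0, 0, -0.2], 0], [[0.1, 0, -0.2], 0], [[0.2, 0, -0.2], 0], [[0.3, 0, -0.2], 0], [[0.3, 0, -0.2], 0]], fingers=1)

```text
t: 10.02
tool_pos: [0.5068, 0.085, 0.4404]
orientation: [-0.202, -3.135, -0.003]
contact_force: [0.2, 0.9, 0.3]
gripper_width: 0.0854
gripper_force: 0.0
```

```bash
cat >> h.py <<'E'
def find(c,q,views): return fit(views,c,q)
E
python3 - <<'E'
from h import *
a=snap('scene');b=snap('top')
q,f=fit((a,b),'yellow',[.4951,-.0454,.4855]);print(q,f,fit((a,),'yellow',[.4951,-.0454,.4855]))
x,y,p=q; p=90+np.degrees(p)
go((x,y,.44,p),(x,y,.40,p),(x,y,.305,p))
cv2.imwrite('pics/c3.png',np.hstack([cv2.resize(a['color'][240:400,200:400,::-1],(500,400)),cv2.resize(b['color'][80:240,220:340,::-1],(300,400))]))
E
```

```text
[ 0.49565874 -0.04537833  0.48926367] 0.2848705220234898 (array([ 0.49559565, -0.04490851,  0.48104278]), np.float64(0.09363521793481366))
t 10.1 tcp [0.5089 0.0844 0.4404] psi 82.5 w 0.0852 F [0.3 0.  0.2] j7 1.23 tilt -1.000
(np.float64(0.49565874335225657), np.float64(-0.04537832659595017), 0.44, np.float64(118.03274362832667)) -> [[-0.0095, -0.326, 0.0008], np.float64(-0.0987)] rows>= 4
(np.float64(0.49565874335225657), np.float64(-0.04537832659595017), 0.4, np.float64(118.03274362832667)) -> [[-0.0094, -0.326, 0.1008], np.float64(-0.0987)] rows>= 4
(np.float64(0.49565874335225657), np.float64(-0.04537832659595017), 0.305, np.float64(118.03274362832667)) -> [[-0.0091, -0.3262, 0.3383], np.float64(-0.0987)] rows>= 4
```

View pics/c3.png

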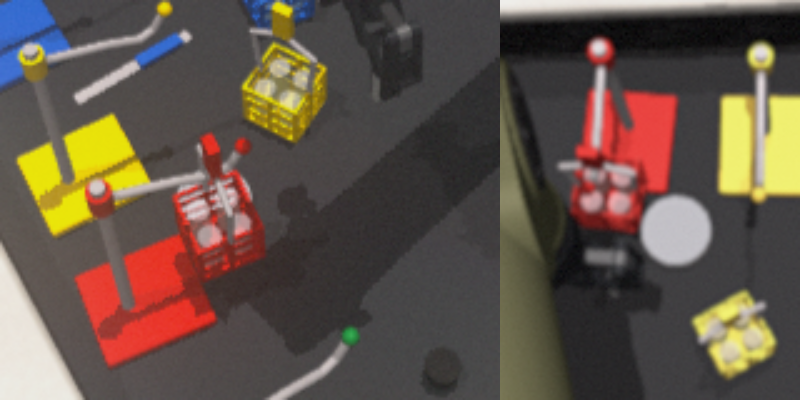

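Red hangs on its own in the dip (crop 215,200). Yellow is unmoved, so it's next.

Request:
play_rows(plan=[[[-0.0095, -0.326, 0], -0.0987], [[-0.0095, -0.326, 0], -0.0987], [[-0.0095, -0.326, 0], -0.0987], [[-0.0095, -0.326, 0], -0.0987], [[-0.0095, -0.326, 0.05], -0.0987], [[-0.0095, -0.326, 0.13], -0.0987], [[-0.0095, -0.326, 0.21], -0.0987], [[-0.0095, -0.326, 0.28], -0.0987], [[-0.0095, -0.326, 0.338], -0.0987], [[-0.0095, -0.326, 0.338], -0.0987], [[-0.0095, -0.326, 0.338], -0.0987]])

```text
t: 11.5
tool_pos: [0.4964, -0.0457, 0.3056]
orientation: [-0.76, 3.047, -0.001]
contact_force: [0.8, 0.5, -0.1]
gripper_width: 0.0855
gripper_force: 0.0
```

Request:
play_rows(plan=[[[0, 0, 0], 0], [[0, 0, 0], 0], [[0, 0, 0], 0], [[0, 0, 0], 0], [[0, 0, 0], 0], [[0, 0, 0], 0], [[0, 0, 0], 0], [[0, 0, 0], 0]], fingers=-1)

```text
t: 12.5
tool_pos: [0.4958, -0.0453, 0.3051]
orientation: [-0.761, 3.047, -0.0]
contact_force: [0.2, 0.4, 4.5]
gripper_width: 0.0169
gripper_force: 68.7
```

```bash
python3 -c "
from h import *
x,y,w=HK['yellow'];c,s=np.cos(w),np.sin(w)
go((x-.075*c,y-.075*s,.40,90+np.degrees(w)))"
```

```text
t 12.5 tcp [ 0.4958 -0.0453  0.3051] psi 118.0 w 0.0169 F [0.2 0.4 4.5] j7 2.14 tilt -1.000
(np.float64(0.5424304996376403), np.float64(-0.07207756679070934), 0.4, np.float64(86.61954900872814)) -> [[-0.0717, -0.114, -0.2371], np.float64(0.0873)] rows>= 3
```

Request:
play_rows(plan=[[[0, 0, -0.06], 0], [[0, 0, -0.13], 0], [[0, 0, -0.2], 0], [[0, 0, -0.237], 0], [[-0.015, -0.023, -0.237], 0.0175], [[-0.03, -0.046, -0.237], 0.035], [[-0.045, -0.07, -0.237], 0.0525], [[-0.06, -0.092, -0.237], 0.07], [[-0.0717, -0.114, -0.237], 0.0873], [[-0.0717, -0.114, -0.237], 0.0873], [[-0.0717, -0.114, -0.237], 0.0873]])

```text
t: 13.88
tool_pos: [0.5418, -0.0718, 0.3987]
orientation: [-0.09, -3.139, -0.0]
contact_force: [0.7, -0.5, -2.1]
gripper_width: 0.0167
gripper_force: 68.5
```

```bash
python3 -c "
from h import *
a=snap('scene')
s=status.sense();T=s['tool_pos']
print(fit((a,),'yellow',[T[0],T[1],-.059],T[2]-.305))
x,y,w=HK['yellow'];go((x,y,.40,90+np.degrees(w)),(x,y,.361,90+np.degrees(w)))"
```

```text
(array([ 0.54175371, -0.0723251 , -0.14090655]), np.float64(0.3499844549989482))
t 13.9 tcp [ 0.5418 -0.0717  0.399 ] psi 86.7 w 0.0171 F [ 0.8 -0.5 -1.9] j7 1.65 tilt -1.000
(0.6173, -0.0765, 0.4, np.float64(86.61954900872814)) -> [[-0.189, -0.0011, -0.0027], np.float64(0.0002)] rows>= 2
(0.6173, -0.0765, 0.361, np.float64(86.61954900872814)) -> [[-0.1891, -0.0011, 0.0948], np.float64(0.0002)] rows>= 2
```

Request:
play_rows(plan=[[[-0.04, 0, 0], 0], [[-0.08, 0, 0], 0], [[-0.12, -0.001, 0], 0], [[-0.16, -0.001, 0], 0], [[-0.189, -0.001, 0], 0], [[-0.189, -0.001, 0], 0], [[-0.189, -0.001, 0.03], 0], [[-0.189, -0.001, 0.055], 0], [[-0.189, -0.001, 0.075], 0], [[-0.189, -0.001, 0.085], 0], [[-0.189, -0.001, 0.095], 0], [[-0.189, -0.001, 0.097], 0]])

```text
t: 15.42
tool_pos: [0.6177, -0.0771, 0.3625]
orientation: [0.093, 3.139, 0.001]
contact_force: [-3.7, 0.2, 8.6]
gripper_width: 0.0169
gripper_force: 69.9
```

Request:
play_rows(plan=[[[0, 0, 0], 0], [[0, 0, 0], 0]])

```text
t: 15.68
tool_pos: [0.6176, -0.0771, 0.3626]
orientation: [0.093, 3.139, 0.001]
contact_force: [-3.2, 1.1, 5.5]
gripper_width: 0.0171
gripper_force: 69.9
```

```bash
python3 - <<'E'
from h import *
a=snap('scene');b=snap('top')
go((.6173,-.0765,.361,None))
cv2.imwrite('pics/c4.png',np.hstack([cv2.resize(a['color'][210:370,180:380,::-1],(500,400)),cv2.resize(b['color'][80:240,240:360,::-1],(300,400))]))
E
```

```text
t 15.8 tcp [ 0.6177 -0.0771  0.3626] psi 86.6 w 0.0167 F [-3.5  0.4  6.8] j7 1.73 tilt -1.000
(0.6173, -0.0765, 0.361, None) -> [[0.001, 0.0014, 0.0039], 0] rows>= 1
```

View pics/c4.png

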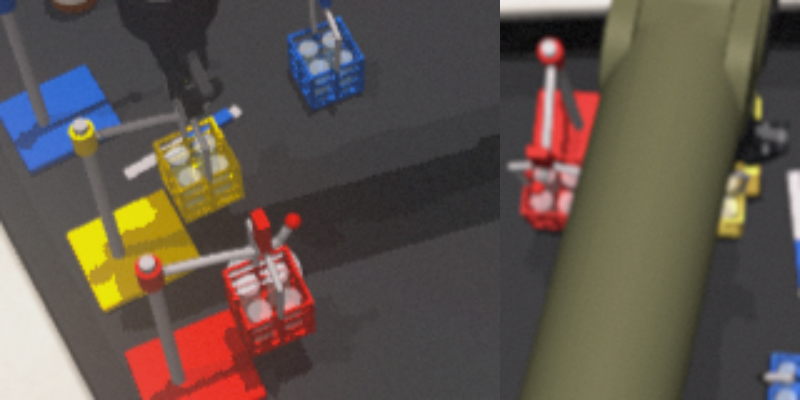

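Yellow is seated at the expected height (contact at TCP 0.3625, the same as red), so I'll release it.

Request:
play_rows(plan=[[[0, 0, 0], 0], [[0, 0, 0], 0], [[0, 0, 0], 0], [[0, 0, 0], 0], [[0, 0, 0], 0], [[0, 0, -0.05], 0], [[0, 0, -0.15], 0], [[0, 0, -0.2], 0], [[0.1, 0, -0.2], 0], [[0.2, 0, -0.2], 0], [[0.3, 0, -0.2], 0], [[0.3, 0, -0.2], 0]], fingers=1)

```text
t: 17.27
tool_pos: [0.4961, -0.0706, 0.4426]
orientation: [0.093, 3.138, 0.004]
contact_force: [1.1, 0.3, 0.1]
gripper_width: 0.0856
gripper_force: 0.0
```

```bash
python3 - <<'E'
from h import *
a=snap('scene');b=snap('top')
print('Y',fit((a,),'yellow',[.6173,-.0765,-.059],.057),'R',fit((a,),'red',[.6275,.0695,-.131],.057))
q,f=fit((a,b),'blue',[.439,-.1548,-.1]);print(q,f,fit((a,),'blue',[.439,-.1548,-.1]))
x,y,p=q; p=90+np.degrees(p)
go((x,y,.44,p),(x,y,.305,p))
E
```

```text
Y (array([ 0.6181743 , -0.07690242, -0.0782377 ]), np.float64(0.40605300897559177)) R (array([ 0.62753718,  0.06979369, -0.11068769]), np.float64(0.3845327994191707))
[ 0.43944129 -0.15455142 -0.10729731] 0.28478247294693926 (array([ 0.43984596, -0.15389677, -0.12537019]), np.float64(0.16657044588143827))
t 17.4 tcp [ 0.4981 -0.0701  0.4423] psi 86.6 w 0.0858 F [0.5 0.5 0.6] j7 1.59 tilt -1.000
(np.float64(0.4394412949951193), np.float64(-0.1545514195312879), 0.44, np.float64(83.85231724650907)) -> [[0.1339, -0.2196, 0.0051], np.float64(0.0076)] rows>= 2
(np.float64(0.4394412949951193), np.float64(-0.1545514195312879), 0.305, np.float64(83.85231724650907)) -> [[0.1349, -0.22, 0.3426], np.float64(0.0076)] rows>= 3
```

Red and yellow both measure as hanging at their seats. Blue next.

Request:
play_rows(plan=[[[0.134, -0.22, 0], 0.0076], [[0.134, -0.22, 0], 0.0076], [[0.134, -0.22, 0], 0.0076], [[0.134, -0.22, 0.06], 0.0076], [[0.134, -0.22, 0.14], 0.0076], [[0.134, -0.22, 0.22], 0.0076], [[0.134, -0.22, 0.29], 0.0076], [[0.134, -0.22, 0.342], 0.0076], [[0.134, -0.22, 0.342], 0.0076], [[0.134, -0.22, 0.342], 0.0076]])

```text
t: 18.62
tool_pos: [0.4403, -0.1543, 0.3048]
orientation: [0.167, 3.136, -0.001]
contact_force: [0.0, -0.6, 0.3]
gripper_width: 0.0855
gripper_force: 0.0
```

Request:
play_rows(plan=[[[0, 0, 0], 0], [[0, 0, 0], 0], [[0, 0, 0], 0], [[0, 0, 0], 0], [[0, 0, 0], 0], [[0, 0, 0], 0], [[0, 0, 0], 0], [[0, 0, 0], 0]], fingers=-1)

```text
t: 19.62
tool_pos: [0.4394, -0.1547, 0.3042]
orientation: [0.168, 3.136, -0.0]
contact_force: [0.2, -1.2, 4.8]
gripper_width: 0.017
gripper_force: 68.7
```

```bash
python3 -c "
from h import *
x,y,w=HK['blue'];c,s=np.cos(w),np.sin(w)
go((x-.075*c,y-.075*s,.40,90+np.degrees(w)))"
```

```text
t 19.6 tcp [ 0.4394 -0.1547  0.3042] psi 83.9 w 0.0170 F [ 0.2 -1.2  4.8] j7 1.74 tilt -1.000
(np.float64(0.5410063374107473), np.float64(-0.24932502746226798), 0.4, np.float64(89.25515486632993)) -> [[-0.2781, -0.2081, -0.2392], np.float64(-0.015)] rows>= 3
```

Request:
play_rows(plan=[[[0, 0, -0.06], 0], [[0, 0, -0.13], 0], [[0, 0, -0.2], 0], [[0, 0, -0.239], 0], [[-0.055, -0.042, -0.239], -0.003], [[-0.11, -0.083, -0.239], -0.006], [[-0.165, -0.125, -0.239], -0.009], [[-0.22, -0.166, -0.239], -0.012], [[-0.278, -0.208, -0.239], -0.015], [[-0.278, -0.208, -0.239], -0.015], [[-0.278, -0.208, -0.239], -0.015], [[-0.278, -0.208, -0.239], -0.015]])

```text
t: 21.12
tool_pos: [0.5404, -0.2485, 0.3992]
orientation: [-0.019, -3.141, -0.002]
contact_force: [0.3, -0.6, -1.0]
gripper_width: 0.0169
gripper_force: 69.0
```

```bash
python3 -c "
from h import *
a=snap('scene')
s=status.sense();T=s['tool_pos']
print(fit((a,),'blue',[T[0],T[1],-.013],T[2]-.304))
x,y,w=HK['blue'];go((x,y,.40,90+np.degrees(w)),(x,y,.361,90+np.degrees(w)))"
```

```text
(array([ 0.54077125, -0.24665557, -0.03358564]), np.float64(0.326335502213686))
t 21.2 tcp [ 0.5405 -0.2485  0.3995] psi 89.3 w 0.0169 F [-0.5 -0.7 -2.3] j7 2.10 tilt -1.000
(0.616, -0.2503, 0.4, np.float64(89.25515486632993)) -> [[-0.1889, -0.0022, -0.0014], np.float64(0.0001)] rows>= 2
(0.616, -0.2503, 0.361, np.float64(89.25515486632993)) -> [[-0.1889, -0.0023, 0.0961], np.float64(0.0001)] rows>= 2
```

Request:
play_rows(plan=[[[-0.04, 0, 0], 0], [[-0.08, -0.001, 0], 0], [[-0.12, -0.002, 0], 0], [[-0.16, -0.002, 0], 0], [[-0.189, -0.002, 0], 0], [[-0.189, -0.002, 0], 0], [[-0.189, -0.002, 0.03], 0], [[-0.189, -0.002, 0.055], 0], [[-0.189, -0.002, 0.075], 0], [[-0.189, -0.002, 0.085], 0], [[-0.189, -0.002, 0.095], 0], [[-0.189, -0.002, 0.1], 0]])

```text
t: 22.68
tool_pos: [0.6164, -0.2511, 0.3614]
orientation: [0.02, 3.14, 0.0]
contact_force: [-4.0, 3.0, 11.6]
gripper_width: 0.0166
gripper_force: 70.5
```

Request:
play_rows(plan=[[[0, 0, 0], 0], [[0, 0, 0], 0]])

```text
t: 22.92
tool_pos: [0.6163, -0.2511, 0.3615]
orientation: [0.02, 3.14, 0.001]
contact_force: [-2.8, 1.5, 5.8]
gripper_width: 0.017
gripper_force: 70.3
```

```bash
python3 - <<'E'
from h import *
a=snap('scene');s=status.sense();print(s['tool_pos'],s['contact_force'])
print('B',fit((a,),'blue',[.616,-.2503,-.013],.057))
cv2.imwrite('pics/c5.png',cv2.resize(a['color'][160:320,160:360,::-1],(600,480)))
E
```

```text
[ 0.61633143 -0.25110796  0.36150285] [-2.43469531  1.65008048  6.23581093]
B (array([ 0.61676973, -0.24962889, -0.00554549]), np.float64(0.41220274706827564))
```

View pics/c5.png

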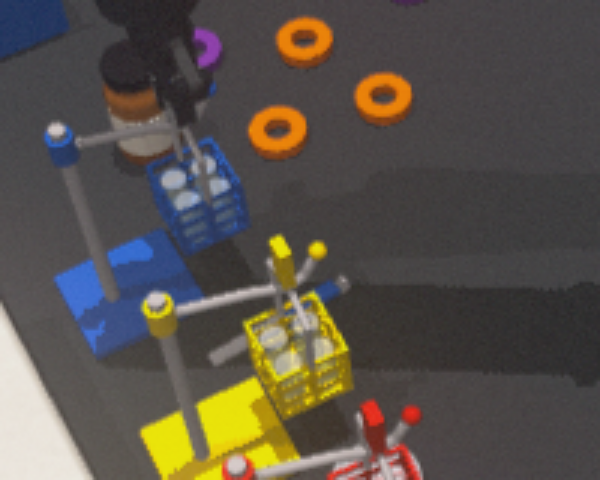

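Blue is hooked in the dip at the right height. I'll release it, then measure the rings and the post.

Request:
play_rows(plan=[[[0, 0, 0], 0], [[0, 0, 0], 0], [[0, 0, 0], 0], [[0, 0, 0], 0], [[0, 0, 0], 0], [[0, 0, -0.05], 0], [[0, 0, -0.15], 0], [[0, 0, -0.2], 0], [[0.1, 0, -0.2], 0], [[0.2, 0, -0.2], 0], [[0.35, 0, -0.2], 0], [[0.35, 0, -0.2], 0]], fingers=1)

```text
t: 24.48
tool_pos: [0.4717, -0.2512, 0.44]
orientation: [0.027, 3.14, 0.007]
contact_force: [1.2, 0.4, 0.7]
gripper_width: 0.0853
gripper_force: 0.0
```

```bash
cat >> h.py <<'E'
from scipy.optimize import least_squares
def cyl(r,z0,z1):
    t=np.linspace(0,2*np.pi,48,endpoint=False); return np.vstack([np.c_[r*np.cos(t),r*np.sin(t),0*t+z] for z in(z0,z1)])
def hc(pts):
    h=cv2.convexHull(np.asarray(pts,np.float32)); m=cv2.moments(h); return np.array([m['m10'],m['m01']])/m['m00'],m['m00']
def cylfit(obs,r,z0,z1,q0):  # obs [(pic,uv)]
    C=cyl(r,z0,z1)
    f=lambda q:np.concatenate([hc(proj(p,C+[q[0],q[1],0]))[0]-uv for p,uv in obs])
    o=least_squares(f,q0,diff_step=1e-4); return o.x,np.round(o.fun,1)
def blobhull(m,uv,r=25):
    n,l=cv2.connectedComponents(m); u,v=map(int,uv); w=l[v-r:v+r,u-r:u+r]
    ids=[i for i in np.unique(w) if i]; out=[]
    for i in ids:
        ys,xs=np.where(l==i)
        if len(xs)>30: out.append((np.hypot(xs.mean()-u,ys.mean()-v),hc(np.c_[xs,ys])))
    return min(out,key=lambda t:t[0])[1] if out else None
def rings(views=None,z=0,known=()):
    a,b=views or(snap('scene'),snap('top')); res=[]
    T=[c for c,s in blobs(b,'orange',150) if 400<c[0]<530 and 170<c[1]<310 and s[2]<30]
    for t in T:
        x=atz(b,*t,.007)[:2]; o=[]
        for p in(b,a):
            uv=proj(p,[[*x,.007]])[0]; h=blobhull(mask(p,'orange'),uv)
            if h: o.append((p,h[0]))
        res.append((cylfit(o,.026,z,z+.014,x),len(o),[cylfit([k],.026,z,z+.014,x)[0].round(4) for k in o]))
    return res
E
python3 - <<'E'
from h import *
a=snap('scene','s6');b=snap('top','t6')
for r in rings((a,b)): print(r)
print('B',fit((a,),'blue',[.616,-.2503,-.013],.057))
W=lambda p:cv2.inRange(cv2.cvtColor(p['color'],cv2.COLOR_RGB2HSV),(0,0,150),(180,60,255))
o=[]
for p,uv in((b,(143,206)),(a,(411,449))):
    n,l,st,ce=cv2.connectedComponentsWithStats(W(p)); i=l[uv[1]+ (8 if p is b else 10),uv[0]]; print(st[i],ce[i]); ys,xs=np.where(l==i); h=hc(np.c_[xs,ys]); o.append((p,h[0]))
x0=atz(b,143,206,.01)[:2]
print('post',cylfit(o,.036,0,.01,x0),[cylfit([k],.036,0,.01,x0)[0] for k in o])
g=[blobhull(mask(b,'green'),(151,238)),blobhull(mask(a,'green'),(437,401))]
print('btn',tri(a,g[1][0],b,g[0][0]))
for n,uv,z in(('amberT',(457,163),.05),('purple',(483,196),.007),('purple2',(479,284),.007),('purple3',(522,273),.007)): print(n,atz(b,*uv,z).round(3))
go()
cv2.imwrite('pics/c6.png',np.hstack([cv2.resize(a['color'][380:480,360:480,::-1],(480,400)),cv2.resize(a['color'][160:260,170:270,::-1],(300,400))]))
E
```

```text
((array([ 0.4373107 , -0.42336727]), array([-0.4, -0.2,  0. , -0.7])), 2, [array([ 0.4367, -0.4242]), array([ 0.4386, -0.4212])])
B (array([ 0.61752652, -0.24970685, -0.01295043]), np.float64(0.3501818443176004))
[ 129  191   45   68 1402] [149.46718973 224.06134094]
[ 393  430   37   39 1026] [410.88401559 449.09454191]
post (array([0.51280043, 0.37971166]), array([ -4.3, -11.9,   6.2,  -7.9])) [array([0.48219644, 0.36854446]), array([0.5324436 , 0.38507863])]
btn (array([0.44493446, 0.34750449, 0.05051505]), np.float64(0.00022779145940865413))
amberT [ 0.605 -0.397  0.05 ]
purple [ 0.529 -0.467  0.007]
purple2 [ 0.312 -0.445  0.007]
purple3 [ 0.336 -0.551  0.007]
t 24.6 tcp [ 0.4761 -0.2492  0.4405] psi 89.3 w 0.0852 F [ 0.6 -0.6 -0.1] j7 2.04 tilt -1.000
```

View pics/c6.png

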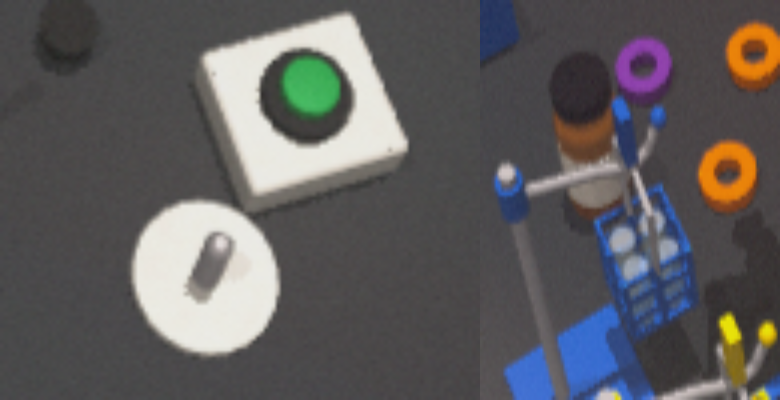

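All three baskets hang. The post's pin and foot are next to the console, with the foot at scene pixel (411,449). The rings are unmoved, so I'll take the ring at (0.437,-0.423) first.

```bash
python3 - <<'E'
from h import *
go((.437,-.4235,.30,80),(.437,-.4235,.175,80))
b=snap('top'); print(atz(b,143.3,205.3,.005))
g=cv2.cvtColor(b['color'],cv2.COLOR_RGB2GRAY)[175:225,115:175]; g=cv2.resize(g,None,fx=4,fy=4,interpolation=cv2.INTER_CUBIC)
c=cv2.HoughCircles(g,cv2.HOUGH_GRADIENT,1,40,param1=150,param2=15,minRadius=50,maxRadius=66)
print(c); 
for x,y,r in c[0]: print(atz(b,(x+.5)/4-.5+115,(y+.5)/4-.5+175,.01))
E
```

```text
t 24.6 tcp [ 0.4761 -0.2492  0.4405] psi 89.3 w 0.0852 F [ 0.6 -0.6 -0.1] j7 2.04 tilt -1.000
(0.437, -0.4235, 0.3, 80) -> [[0.0931, -0.4374, 0.3503], np.float64(0.0257)] rows>= 4
(0.437, -0.4235, 0.175, 80) -> [[0.094, -0.4379, 0.6628], np.float64(0.0257)] rows>= 6
[0.53328539 0.38442754 0.005     ]
[[[112.5 123.5  57.4]]]
[0.53192022 0.38398592 0.01      ]
```

Request:
play_rows(plan=[[[0.093, -0.437, 0], 0.0257], [[0.093, -0.437, 0], 0.0257], [[0.093, -0.437, 0], 0.0257], [[0.093, -0.437, 0.1], 0.0257], [[0.093, -0.437, 0.2], 0.0257], [[0.093, -0.437, 0.35], 0.0257], [[0.093, -0.437, 0.46], 0.0257], [[0.093, -0.437, 0.55], 0.0257], [[0.094, -0.438, 0.62], 0.0257], [[0.094, -0.438, 0.663], 0.0257], [[0.094, -0.438, 0.663], 0.0257], [[0.094, -0.438, 0.663], 0.0257]])

```text
t: 26.12
tool_pos: [0.4373, -0.4244, 0.1752]
orientation: [0.273, 3.128, -0.002]
contact_force: [0.9, -0.5, 0.1]
gripper_width: 0.0855
gripper_force: 0.0
```

Request:
play_rows(plan=[[[0, 0, 0], 0], [[0, 0, 0], 0], [[0, 0, 0], 0], [[0, 0, 0], 0], [[0, 0, 0], 0], [[0, 0, 0], 0], [[0, 0, 0], 0]], fingers=-1)

```text
t: 27.0
tool_pos: [0.437, -0.4241, 0.1761]
orientation: [0.273, 3.128, 0.0]
contact_force: [-1.2, 1.3, 8.1]
gripper_width: 0.0486
gripper_force: 70.7
```

Request:
play_rows(plan=[[[0, 0, -0.06], 0], [[0, 0, -0.12], 0], [[0, 0, -0.22], 0], [[0, 0, -0.34], 0], [[0, 0, -0.48], 0], [[0, 0, -0.55], 0], [[0, 0, -0.55], 0]])

```text
t: 27.88
tool_pos: [0.4366, -0.4244, 0.3969]
orientation: [0.273, 3.125, -0.003]
contact_force: [1.1, 0.8, -2.0]
gripper_width: 0.0483
gripper_force: 72.9
```

```bash
python3 - <<'E'
from h import *
go((.5,0,.395,95),(.532,.384,.395,112))
a=snap('scene');b=snap('top')
cv2.imwrite('pics/c7.png',np.hstack([cv2.resize(a['color'][100:260,180:340,::-1],(400,400)),cv2.resize(b['color'][150:310,380:540,::-1],(400,400))]))
print(blobs(a,'orange',150)[-5:],blobs(b,'orange',150))
E
```

```text
t 27.9 tcp [ 0.4366 -0.4244  0.3969] psi 80.0 w 0.0483 F [ 1.1  0.8 -2. ] j7 2.34 tilt -1.000
(0.5, 0, 0.395, 95) -> [[0.028, 1.0725, 0.003], np.float64(-0.0416)] rows>= 7
(0.532, 0.384, 0.395, 112) -> [[0.1156, 2.0319, 0.0011], np.float64(-0.0888)] rows>= 14
[([10.8, 130.1], [0, 114, 22, 34, 172]), ([218.3, 123.7], [211, 116, 17, 18, 177]), ([287.3, 192.4], [278, 184, 20, 18, 260]), ([105.0, 204.0], [91, 191, 29, 28, 536]), ([252.2, 203.8], [242, 195, 21, 18, 259])] [([481.5, 63.6], [468, 47, 31, 30, 585]), ([431.8, 206.0], [421, 195, 22, 23, 334]), ([615.5, 218.6], [605, 210, 21, 17, 247]), ([427.7, 246.2], [417, 235, 23, 23, 340]), ([625.0, 330.6], [607, 312, 33, 40, 1097])]
```

View pics/c7.png

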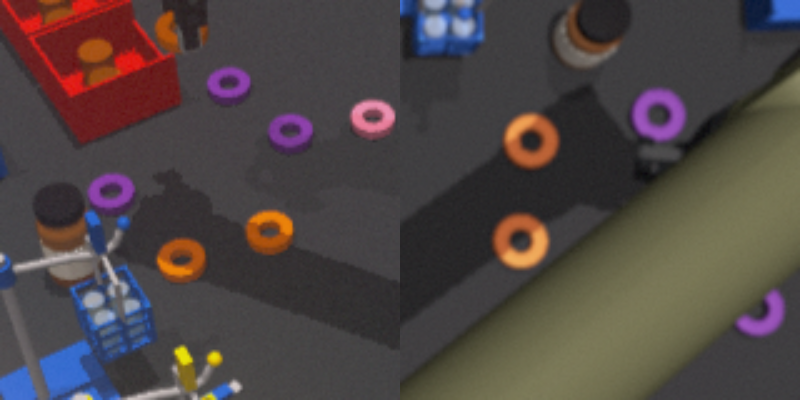

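The ring is held flat at scene crop (170,30), and the other two orange rings are unmoved. I'll carry it to the post.

Request:
play_rows(plan=[[[0.003, 0.12, 0], -0.005], [[0.007, 0.25, 0], -0.01], [[0.01, 0.38, 0], -0.015], [[0.014, 0.51, 0], -0.02], [[0.017, 0.64, 0], -0.025], [[0.02, 0.77, 0], -0.03], [[0.024, 0.9, 0], -0.035], [[0.027, 0.98, 0], -0.04], [[0.027, 0.98, 0], -0.04]])

```text
t: 29.1
tool_pos: [0.4939, -0.0332, 0.393]
orientation: [0.129, -3.137, 0.001]
contact_force: [0.3, -0.6, -1.3]
gripper_width: 0.0485
gripper_force: 73.0
```

```bash
python3 - <<'E'
from h import *
go((.532,.384,.37,112),(.532,.384,.27,112))
E
```

```text
t 29.1 tcp [ 0.4939 -0.0332  0.393 ] psi 94.7 w 0.0485 F [ 0.3 -0.6 -1.3] j7 1.66 tilt -1.000
(0.532, 0.384, 0.37, 112) -> [[-0.1808, 1.0315, 0.0566], np.float64(-0.048)] rows>= 7
(0.532, 0.384, 0.27, 112) -> [[-0.1814, 1.0316, 0.3066], np.float64(-0.048)] rows>= 7
```

Request:
play_rows(plan=[[[-0.02, 0.12, 0], -0.006], [[-0.045, 0.25, 0.02], -0.012], [[-0.07, 0.38, 0.04], -0.018], [[-0.09, 0.51, 0.06], -0.024], [[-0.115, 0.64, 0.1], -0.03], [[-0.14, 0.77, 0.15], -0.036], [[-0.16, 0.88, 0.2], -0.042], [[-0.181, 0.96, 0.26], -0.048], [[-0.181, 1, 0.3], -0.048], [[-0.181, 1, 0.306], -0.048], [[-0.181, 1, 0.306], -0.048]])

```text
t: 30.48
tool_pos: [0.5363, 0.3663, 0.2724]
orientation: [-0.587, 3.086, -0.002]
contact_force: [-0.1, 0.3, -1.4]
gripper_width: 0.0483
gripper_force: 72.9
```

```bash
cat >> h.py <<'E'
def held(p,T,zb):  # ring centre of held ring via orange hull
    h=blobhull(mask(p,'orange',110,40),proj(p,[[T[0],T[1],zb+.007]])[0],30)
    return h and (h[0],h[1],cylfit([(p,h[0])],.026,zb,zb+.014,T[:2])[0].round(4))
E
python3 - <<'E'
from h import *
a=snap('scene');b=snap('top')
T=status.sense()['tool_pos']
print(held(a,T,T[2]-.176),held(b,T,T[2]-.176))
go((.532,.384,.27,112),(.532,.384,.19,112))
cv2.imwrite('pics/c8.png',np.hstack([cv2.resize(a['color'][360:480,350:470,::-1],(400,400)),cv2.resize(b['color'][150:270,100:220,::-1],(400,400))]))
E
```

```text
(array([407.64194757, 429.50337079]), 445.0, array([0.5438, 0.3691])) (array([135.00523169, 199.95814649]), 223.0, array([0.5286, 0.3674]))
t 30.6 tcp [0.5364 0.3667 0.2733] psi 111.5 w 0.0487 F [-0.7 -0.4 -1.7] j7 1.42 tilt -1.000
(0.532, 0.384, 0.27, 112) -> [[-0.0057, 0.0442, 0.0083], np.float64(-0.0013)] rows>= 1
(0.532, 0.384, 0.19, 112) -> [[-0.0054, 0.0443, 0.2083], np.float64(-0.0013)] rows>= 2
```

View pics/c8.png

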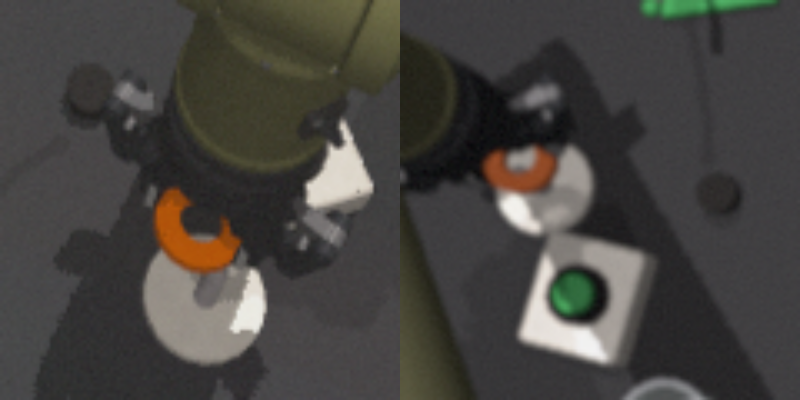

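The ring hangs flat under the gripper, about 18 mm short of the pin. I'll centre it over the pin and start down, watching the force.

Request:
play_rows(plan=[[[-0.0057, 0.022, 0], -0.001], [[-0.0057, 0.044, 0.005], -0.001], [[-0.0057, 0.044, 0.005], -0.001], [[-0.0057, 0.044, 0.03], -0.001], [[-0.0057, 0.044, 0.06], -0.001], [[-0.0057, 0.044, 0.09], -0.001], [[-0.0057, 0.044, 0.11], -0.001], [[-0.0057, 0.044, 0.11], -0.001]])

```text
t: 31.58
tool_pos: [0.5307, 0.3855, 0.2268]
orientation: [0.6, -3.082, 0.002]
contact_force: [0.3, -0.1, -1.5]
gripper_width: 0.0486
gripper_force: 73.0
```

```bash
python3 - <<'E'
from h import *
go((.532,.384,.19,None))
E
```

```text
t 31.6 tcp [0.5307 0.3855 0.2268] psi 112.0 w 0.0486 F [ 0.3 -0.1 -1.5] j7 1.42 tilt -1.000
(0.532, 0.384, 0.19, None) -> [[-0.0019, -0.0046, 0.0919], 0] rows>= 1
```

The ring is past the pin tip without contact. I'll lower it, release and retreat.

Request:
play_rows(plan=[[[-0.002, -0.004, 0.03], 0], [[-0.002, -0.004, 0.06], 0], [[-0.002, -0.004, 0.085], 0], [[-0.002, -0.004, 0.092], 0], [[-0.002, -0.004, 0.095], 0], [[-0.002, -0.004, 0.095], 0]])

```text
t: 32.33
tool_pos: [0.5324, 0.3847, 0.1903]
orientation: [-0.601, 3.083, 0.0]
contact_force: [0.5, -0.0, -0.3]
gripper_width: 0.0485
gripper_force: 73.0
```

Request:
play_rows(plan=[[[0, 0, 0], 0], [[0, 0, 0], 0], [[0, 0, 0], 0], [[0, 0, 0], 0], [[0, 0, -0.05], 0], [[0, 0, -0.15], 0], [[0, 0, -0.3], 0], [[0, 0, -0.45], 0], [[0, 0, -0.5], 0], [[0, 0, -0.5], 0]], fingers=1)

```text
t: 33.58
tool_pos: [0.5326, 0.3845, 0.3926]
orientation: [-0.6, 3.08, 0.004]
contact_force: [-1.0, 1.0, 0.2]
gripper_width: 0.0852
gripper_force: 0.0
```

```bash
python3 - <<'E'
from h import *
a=snap('scene');b=snap('top')
for r in rings((a,b)): print(r)
for p,uv in((a,(411,449)),(b,(143,205))):
    h=blobhull(mask(p,'orange',110,40),proj(p,[[.532,.384,.017]])[0]); print(h and cylfit([(p,h[0])],.026,.01,.024,(.532,.384)))
go((.508,-.0,.40,100))
E
```

```text
((array([ 0.50847554, -0.33889491]), array([-0.3, -0.1, -0.1, -0.4])), 2, [array([ 0.5082, -0.3396]), array([ 0.509 , -0.3374])])
((array([ 0.40932657, -0.32354433]), array([-0.3, -0.2,  0. , -0.5])), 2, [array([ 0.4088, -0.3242]), array([ 0.4103, -0.322 ])])
(array([0.532397  , 0.38540191]), array([-0.,  0.]))
(array([0.53200793, 0.38500369]), array([-0.,  0.]))
t 33.7 tcp [0.5318 0.3844 0.3884] psi 112.1 w 0.0854 F [-0.9 -0.5 -0.7] j7 1.38 tilt -1.000
(0.508, -0.0, 0.4, 100) -> [[0.4161, -0.8682, -0.0275], np.float64(0.0335)] rows>= 7
```

The first ring lies on the foot, centred on the pin. Next is the ring at (0.508,-0.339).

Request:
play_rows(plan=[[[0.06, -0.12, -0.01], 0.005], [[0.12, -0.25, -0.02], 0.01], [[0.18, -0.38, -0.027], 0.015], [[0.24, -0.5, -0.027], 0.02], [[0.3, -0.62, -0.027], 0.025], [[0.36, -0.75, -0.027], 0.03], [[0.416, -0.868, -0.027], 0.0335], [[0.416, -0.868, -0.027], 0.0335], [[0.416, -0.868, -0.027], 0.0335]])

```text
t: 34.8
tool_pos: [0.508, 0.001, 0.3991]
orientation: [0.274, -3.127, -0.0]
contact_force: [-0.6, 0.2, 0.4]
gripper_width: 0.0853
gripper_force: 0.0
```

```bash
python3 - <<'E'
from h import *
go((.5083,-.339,.40,88),(.5083,-.339,.175,88))
E
```

```text
t 34.8 tcp [0.508  0.001  0.3991] psi 100.0 w 0.0853 F [-0.6  0.2  0.4] j7 1.70 tilt -1.000
(0.5083, -0.339, 0.4, 88) -> [[0.1471, -0.8371, -0.0021], np.float64(0.0334)] rows>= 6
(0.5083, -0.339, 0.175, 88) -> [[0.1454, -0.8373, 0.5604], np.float64(0.0334)] rows>= 7
```

Request:
play_rows(plan=[[[0.03, -0.15, 0], 0.006], [[0.055, -0.3, 0], 0.012], [[0.08, -0.45, 0], 0.018], [[0.105, -0.6, 0], 0.024], [[0.13, -0.74, 0], 0.03], [[0.147, -0.837, 0], 0.0334], [[0.147, -0.837, 0.05], 0.0334], [[0.147, -0.837, 0.18], 0.0334], [[0.146, -0.837, 0.32], 0.0334], [[0.146, -0.837, 0.44], 0.0334], [[0.1455, -0.837, 0.53], 0.0334], [[0.1455, -0.837, 0.56], 0.0334]])

```text
t: 36.3
tool_pos: [0.5091, -0.3359, 0.1727]
orientation: [-0.05, -3.136, -0.006]
contact_force: [0.2, 0.3, 0.9]
gripper_width: 0.0855
gripper_force: 0.0
```

Request:
play_rows(plan=[[[0, 0, 0], 0], [[0, 0, 0], 0], [[0, 0, 0], 0]])

```text
t: 36.67
tool_pos: [0.5099, -0.3398, 0.1782]
orientation: [0.055, 3.138, -0.001]
contact_force: [-0.2, -0.0, 0.5]
gripper_width: 0.0856
gripper_force: 0.0
```

Request:
play_rows(plan=[[[0, 0, 0], 0], [[0, 0, 0], 0], [[0, 0, 0], 0], [[0, 0, 0], 0], [[0, 0, 0], 0], [[0, 0, 0], 0], [[0, 0, 0], 0]], fingers=-1)

```text
t: 37.55
tool_pos: [0.5094, -0.3398, 0.1782]
orientation: [0.056, 3.14, 0.001]
contact_force: [-2.4, 2.9, 9.6]
gripper_width: 0.0482
gripper_force: 70.5
```

Request:
play_rows(plan=[[[0, 0, -0.06], 0], [[0, 0, -0.12], 0], [[0, 0, -0.22], 0], [[0, 0, -0.34], 0], [[0, 0, -0.48], 0], [[0, 0, -0.55], 0], [[0, 0, -0.55], 0]])

```text
t: 38.42
tool_pos: [0.5094, -0.3403, 0.399]
orientation: [0.056, 3.137, -0.002]
contact_force: [-0.9, -0.5, -1.4]
gripper_width: 0.0478
gripper_force: 72.4
```

```bash
python3 - <<'E'
from h import *
go((.5,.03,.395,98))
E
```

```text
t 38.4 tcp [ 0.5094 -0.3403  0.399 ] psi 88.0 w 0.0478 F [-0.9 -0.5 -1.4] j7 2.29 tilt -1.000
(0.5, 0.03, 0.395, 98) -> [[0.0564, 0.9243, 0.0084], np.float64(-0.0279)] rows>= 6
```

Request:
play_rows(plan=[[[0.007, 0.12, 0], -0.004], [[0.014, 0.25, 0], -0.008], [[0.021, 0.38, 0], -0.012], [[0.028, 0.5, 0], -0.016], [[0.035, 0.62, 0], -0.02], [[0.042, 0.75, 0], -0.024], [[0.05, 0.87, 0], -0.0279], [[0.056, 0.924, 0.008], -0.0279], [[0.056, 0.924, 0.008], -0.0279], [[0.056, 0.924, 0.008], -0.0279]])

```text
t: 39.67
tool_pos: [0.4998, 0.0292, 0.3927]
orientation: [0.217, -3.133, 0.002]
contact_force: [0.4, -0.2, -1.5]
gripper_width: 0.0481
gripper_force: 72.5
```

```bash
python3 - <<'E'
from h import *
go((.532,.384,.395,112),(.532,.384,.275,112))
E
```

```text
t 39.7 tcp [0.4998 0.0292 0.3927] psi 97.9 w 0.0481 F [ 0.4 -0.2 -1.5] j7 1.60 tilt -1.000
(0.532, 0.384, 0.395, 112) -> [[-0.202, 0.8675, -0.0069], np.float64(-0.0391)] rows>= 6
(0.532, 0.384, 0.275, 112) -> [[-0.2024, 0.8678, 0.2931], np.float64(-0.0391)] rows>= 7
```

Request:
play_rows(plan=[[[-0.03, 0.12, 0], -0.006], [[-0.06, 0.25, 0.02], -0.012], [[-0.09, 0.38, 0.04], -0.018], [[-0.12, 0.5, 0.08], -0.024], [[-0.15, 0.63, 0.12], -0.03], [[-0.18, 0.76, 0.17], -0.035], [[-0.202, 0.868, 0.23], -0.039], [[-0.202, 0.868, 0.28], -0.039], [[-0.202, 0.868, 0.293], -0.039], [[-0.202, 0.868, 0.293], -0.039], [[-0.202, 0.868, 0.293], -0.039]])

```text
t: 41.05
tool_pos: [0.5326, 0.3844, 0.2779]
orientation: [-0.597, 3.082, 0.001]
contact_force: [-0.1, -0.3, -0.6]
gripper_width: 0.0482
gripper_force: 72.5
```

```bash
python3 - <<'E'
from h import *
a=snap('scene')
go((.532,.384,.23,112),(.532,.384,.206,112))
cv2.imwrite('pics/c9.png',cv2.resize(a['color'][360:480,350:470,::-1],(480,480)))
E
```

```text
t 41.1 tcp [0.5324 0.3847 0.2779] psi 112.0 w 0.0480 F [ 0.4 -0.5 -0.8] j7 1.43 tilt -1.000
(0.532, 0.384, 0.23, 112) -> [[0.0018, -0.0014, 0.1197], np.float64(-0.0001)] rows>= 1
(0.532, 0.384, 0.206, 112) -> [[0.0019, -0.0015, 0.1797], np.float64(-0.0001)] rows>= 2
```

View pics/c9.png

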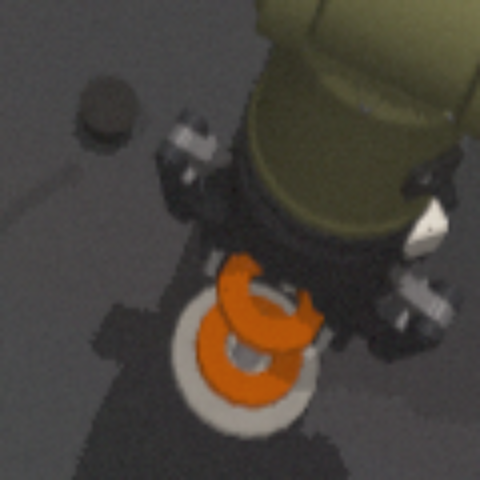

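The first ring lies flat on the foot and the second is held flat above the pin. I'll lower it.

Request:
play_rows(plan=[[[0.0018, -0.0014, 0.03], 0], [[0.0018, -0.0014, 0.06], 0], [[0.0018, -0.0014, 0.09], 0], [[0.0018, -0.0014, 0.12], 0], [[0.0018, -0.0014, 0.12], 0]])

```text
t: 41.72
tool_pos: [0.5305, 0.3847, 0.2265]
orientation: [0.601, -3.081, 0.002]
contact_force: [-0.7, 0.2, -1.2]
gripper_width: 0.0484
gripper_force: 72.5
```

Request:
play_rows(plan=[[[0, 0, 0.03], 0], [[0, 0, 0.05], 0], [[0, 0, 0.06], 0], [[0, 0, 0.06], 0]])

```text
t: 42.22
tool_pos: [0.5309, 0.3849, 0.204]
orientation: [0.601, -3.083, 0.0]
contact_force: [-0.4, 0.0, -2.1]
gripper_width: 0.0481
gripper_force: 72.5
```

Request:
play_rows(plan=[[[0, 0, 0], 0], [[0, 0, 0], 0], [[0, 0, 0], 0], [[0, 0, 0], 0], [[0, 0, -0.05], 0], [[0, 0, -0.15], 0], [[0, 0, -0.3], 0], [[0, 0, -0.45], 0], [[0, 0, -0.48], 0], [[0, 0, -0.48], 0]], fingers=1)

```text
t: 43.48
tool_pos: [0.5312, 0.3848, 0.3983]
orientation: [-0.6, 3.081, 0.003]
contact_force: [-0.1, 0.1, -0.9]
gripper_width: 0.0854
gripper_force: 0.0
```

```bash
python3 - <<'E'
from h import *
a=snap('scene');b=snap('top')
for r in rings((a,b)): print(r)
for p in(a,b):
    h=blobhull(mask(p,'orange',110,40),proj(p,[[.532,.384,.024]])[0]); print(h and (cylfit([(p,h[0])],.026,.01,.038,(.532,.384)),h[1],hc(proj(p,cyl(.026,.01,.038)+[.532,.384,0]))))
go((.48,-.0,.40,100))
E
```

```text
((array([ 0.40927638, -0.32360311]), array([-0.3, -0.2,  0. , -0.5])), 2, [array([ 0.4088, -0.3242]), array([ 0.4102, -0.3222])])
((array([0.53135391, 0.38528877]), array([0., 0.])), 682.0, (array([412.10359962, 445.3202271 ]), 708.804227901157))
((array([0.53102335, 0.385787  ]), array([-0.,  0.])), 350.0, (array([140.54871258, 204.48541466]), 430.88580424839165))
t 43.6 tcp [0.5306 0.3847 0.3949] psi 112.1 w 0.0857 F [-0.8  0.7 -0.1] j7 1.40 tilt -1.000
(0.48, -0.0, 0.4, 100) -> [[0.4784, -0.8439, -0.0111], np.float64(0.0335)] rows>= 7
```

Two rings are stacked. The third is at (0.409,-0.324).

Request:
play_rows(plan=[[[0.06, -0.12, 0], 0.005], [[0.13, -0.24, 0], 0.01], [[0.2, -0.36, 0], 0.015], [[0.27, -0.48, 0], 0.02], [[0.34, -0.6, 0], 0.025], [[0.41, -0.73, 0], 0.03], [[0.478, -0.844, -0.01], 0.0335], [[0.478, -0.844, -0.01], 0.0335], [[0.478, -0.844, -0.01], 0.0335]])

```text
t: 44.7
tool_pos: [0.4802, 0.0008, 0.3991]
orientation: [0.274, -3.127, -0.0]
contact_force: [0.6, 0.5, 0.6]
gripper_width: 0.0855
gripper_force: 0.0
```

```bash
python3 - <<'E'
from h import *
a=snap('scene');b=snap('top')
for r in rings((a,b)): print(r)
go((.4093,-.3236,.40,88),(.4093,-.3236,.176,88))
E
```

```text
((array([ 0.40934125, -0.32358527]), array([-0.3, -0.2,  0. , -0.5])), 2, [array([ 0.4089, -0.3242]), array([ 0.4102, -0.3222])])
t 44.8 tcp [0.4805 0.0018 0.3994] psi 100.1 w 0.0853 F [ 1.2 -0.6 -0.9] j7 1.65 tilt -1.000
(0.4093, -0.3236, 0.4, 88) -> [[0.3184, -0.7695, -0.0007], np.float64(0.0337)] rows>= 6
(0.4093, -0.3236, 0.176, 88) -> [[0.3174, -0.7693, 0.5593], np.float64(0.0337)] rows>= 7
```

Request:
play_rows(plan=[[[0.053, -0.13, 0], 0.006], [[0.106, -0.26, 0], 0.012], [[0.16, -0.39, 0], 0.018], [[0.21, -0.51, 0], 0.024], [[0.265, -0.64, 0], 0.03], [[0.318, -0.769, 0], 0.0337], [[0.318, -0.769, 0.05], 0.0337], [[0.318, -0.769, 0.18], 0.0337], [[0.318, -0.769, 0.3], 0.0337], [[0.318, -0.769, 0.4], 0.0337], [[0.3175, -0.769, 0.48], 0.0337], [[0.3175, -0.769, 0.53], 0.0337]])

```text
t: 46.3
tool_pos: [0.4094, -0.323, 0.1856]
orientation: [-0.054, -3.137, -0.002]
contact_force: [-1.0, -0.6, 0.5]
gripper_width: 0.0854
gripper_force: 0.0
```

```bash
python3 - <<'E'
from h import *
go((.4093,-.3236,.176,88))
E
```

```text
t 46.3 tcp [ 0.4094 -0.323   0.1856] psi 88.0 w 0.0854 F [-1.  -0.6  0.5] j7 2.52 tilt -1.000
(0.4093, -0.3236, 0.176, 88) -> [[0.0001, -0.0014, 0.0241], np.float64(0.0001)] rows>= 1
```

Request:
play_rows(plan=[[[0, 0, 0.015], 0], [[0, 0, 0.027], 0], [[0, 0, 0.027], 0], [[0, 0, 0.027], 0]])

```text
t: 46.8
tool_pos: [0.4094, -0.3249, 0.1782]
orientation: [0.058, 3.14, -0.0]
contact_force: [1.0, 0.3, 0.1]
gripper_width: 0.0853
gripper_force: 0.0
```

Request:
play_rows(plan=[[[0, 0, 0], 0], [[0, 0, 0], 0], [[0, 0, 0], 0], [[0, 0, 0], 0], [[0, 0, 0], 0], [[0, 0, 0], 0], [[0, 0, 0], 0]], fingers=-1)

```text
t: 47.68
tool_pos: [0.4091, -0.325, 0.1788]
orientation: [0.058, 3.14, 0.003]
contact_force: [-3.1, 3.1, 12.0]
gripper_width: 0.0482
gripper_force: 69.9
```

Request:
play_rows(plan=[[[0, 0, -0.06], 0], [[0, 0, -0.12], 0], [[0, 0, -0.22], 0], [[0, 0, -0.34], 0], [[0, 0, -0.48], 0], [[0, 0, -0.55], 0], [[0, 0, -0.55], 0], [[0, 0, -0.55], 0]])

```text
t: 48.68
tool_pos: [0.4086, -0.3243, 0.3964]
orientation: [-0.058, -3.14, -0.002]
contact_force: [0.3, -0.1, -1.6]
gripper_width: 0.0479
gripper_force: 72.4
```

```bash
python3 - <<'E'
from h import *
go((.49,.0,.395,98))
E
```

```text
t 48.7 tcp [ 0.4086 -0.3243  0.3964] psi 87.9 w 0.0479 F [ 0.3 -0.1 -1.6] j7 2.23 tilt -1.000
(0.49, 0.0, 0.395, 98) -> [[-0.1732, 0.8178, 0.0042], np.float64(-0.0281)] rows>= 6
```

Request:
play_rows(plan=[[[-0.025, 0.11, 0], -0.004], [[-0.05, 0.23, 0], -0.008], [[-0.075, 0.35, 0], -0.012], [[-0.1, 0.47, 0], -0.016], [[-0.125, 0.59, 0], -0.02], [[-0.15, 0.71, 0], -0.024], [[-0.173, 0.818, 0], -0.028], [[-0.173, 0.818, 0.004], -0.028], [[-0.173, 0.818, 0.004], -0.028]])

```text
t: 49.8
tool_pos: [0.4898, -0.0009, 0.3943]
orientation: [0.216, -3.131, 0.003]
contact_force: [0.0, -0.8, -1.4]
gripper_width: 0.048
gripper_force: 72.5
```

```bash
python3 - <<'E'
from h import *
go((.532,.384,.395,112),(.532,.384,.275,112))
E
```

```text
t 49.8 tcp [ 0.4898 -0.0009  0.3943] psi 97.9 w 0.0480 F [ 0.  -0.8 -1.4] j7 1.63 tilt -1.000
(0.532, 0.384, 0.395, 112) -> [[-0.2369, 0.9387, -0.004], np.float64(-0.0391)] rows>= 7
(0.532, 0.384, 0.275, 112) -> [[-0.2379, 0.9391, 0.296], np.float64(-0.0391)] rows>= 7
```

Request:
play_rows(plan=[[[-0.03, 0.12, 0], -0.006], [[-0.06, 0.25, 0.02], -0.012], [[-0.095, 0.38, 0.04], -0.018], [[-0.13, 0.51, 0.08], -0.024], [[-0.16, 0.64, 0.12], -0.03], [[-0.195, 0.77, 0.17], -0.035], [[-0.225, 0.89, 0.23], -0.039], [[-0.238, 0.939, 0.27], -0.039], [[-0.238, 0.939, 0.29], -0.039], [[-0.238, 0.939, 0.29], -0.039], [[-0.238, 0.939, 0.29], -0.039]])

```text
t: 51.18
tool_pos: [0.5337, 0.3827, 0.281]
orientation: [-0.594, 3.084, 0.0]
contact_force: [0.7, -0.1, 0.7]
gripper_width: 0.0478
gripper_force: 72.5
```

```bash
python3 - <<'E'
from h import *
go((.532,.384,.24,112),(.532,.384,.219,112))
E
```

```text
t 51.2 tcp [0.5337 0.3827 0.281 ] psi 111.8 w 0.0478 F [ 0.7 -0.1  0.7] j7 1.46 tilt -1.000
(0.532, 0.384, 0.24, 112) -> [[0.0029, 0.0045, 0.1025], np.float64(-0.0005)] rows>= 1
(0.532, 0.384, 0.219, 112) -> [[0.0029, 0.0045, 0.155], np.float64(-0.0005)] rows>= 1
```

Request:
play_rows(plan=[[[0.001, 0.002, 0.03], 0], [[0.001, 0.002, 0.06], 0], [[0.001, 0.002, 0.09], 0], [[0.001, 0.002, 0.105], 0], [[0.001, 0.002, 0.105], 0]])

```text
t: 51.8
tool_pos: [0.5318, 0.3853, 0.2371]
orientation: [0.599, -3.083, 0.001]
contact_force: [0.1, -0.1, -1.6]
gripper_width: 0.0479
gripper_force: 72.5
```

Request:
play_rows(plan=[[[0, 0, 0.02], 0], [[0, 0, 0.04], 0], [[0, 0, 0.05], 0], [[0, 0, 0.05], 0]])

```text
t: 52.3
tool_pos: [0.532, 0.3854, 0.2177]
orientation: [0.599, -3.084, 0.0]
contact_force: [-0.0, -0.2, -0.4]
gripper_width: 0.048
gripper_force: 72.6
```

```bash
python3 - <<'E'
from h import *
go((.532,.384,.219,112))
E
```

```text
t 52.3 tcp [0.532  0.3854 0.2177] psi 112.0 w 0.0480 F [-0.  -0.2 -0.4] j7 1.48 tilt -1.000
(0.532, 0.384, 0.219, 112) -> [[0.0012, -0.0032, -0.0033], np.float64(-0.0)] rows>= 1
```

Request:
play_rows(plan=[[[0, 0, 0], 0], [[0, 0, 0], 0], [[0, 0, 0], 0], [[0, 0, 0], 0], [[0, 0, -0.05], 0], [[0, 0, -0.15], 0], [[0, 0, -0.3], 0], [[0, 0, -0.45], 0], [[0.1, -0.4, -0.45], 0], [[0.15, -0.6, -0.45], 0], [[0.15, -0.6, -0.45], 0], [[0.15, -0.6, -0.45], 0]], fingers=1)

```text
t: 53.8
tool_pos: [0.5663, 0.1377, 0.3998]
orientation: [-0.598, 3.082, 0.002]
contact_force: [1.1, -0.2, 0.4]
gripper_width: 0.0855
gripper_force: 0.0
```

```bash
python3 - <<'E'
from h import *
a=snap('scene');b=snap('top')
for p in(a,b):
    h=blobhull(mask(p,'orange',110,40),proj(p,[[.532,.384,.031]])[0]); print(h and (cylfit([(p,h[0])],.026,.01,.052,(.532,.384)),h[1],hc(proj(p,cyl(.026,.01,.052)+[.532,.384,0]))))
for c in HK: print(c,fit((a,),c,HK[c],.057))
print(recognise(a,'start')[:1])
go((.4449,.3475,.30,112),(.4449,.3475,.23,112))
cv2.imwrite('pics/c10.png',np.hstack([cv2.resize(a['color'][380:480,360:460,::-1],(400,400)),cv2.resize(a['color'][180:380,170:370,::-1],(400,400))]))
E
```

```text
((array([0.53206093, 0.3855381 ]), array([0., 0.])), 728.0, (array([412.62846545, 444.19860526]), 780.150789402891))
((array([0.53318517, 0.38800419]), array([0., 0.])), 432.5, (array([139.40687114, 203.9644905 ]), 484.66555779613554))
red (array([ 0.62755073,  0.06980691, -0.11119459]), np.float64(0.35968422566140135))
yellow (array([ 0.61759816, -0.07659328, -0.06533087]), np.float64(0.3705597927585211))
blue (array([ 0.61751044, -0.24979485, -0.012106  ]), np.float64(0.35075241637879484))
[{'extent': [427.4, 394.8, 444.0, 412.2], 'conf': 0.59}]
t 54.0 tcp [0.5669 0.1349 0.4001] psi 111.5 w 0.0853 F [-0.5  1.   1.2] j7 1.78 tilt -1.000
(0.4449, 0.3475, 0.3, 112) -> [[0.0899, 0.6063, 0.2499], np.float64(-0.0014)] rows>= 5
(0.4449, 0.3475, 0.23, 112) -> [[0.0904, 0.6063, 0.4249], np.float64(-0.0014)] rows>= 5
```

View pics/c10.png

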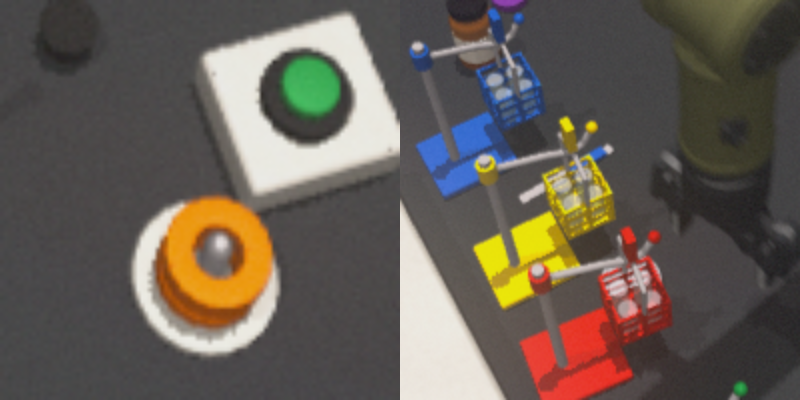

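All three rings lie stacked over the pin and all three baskets hang freely, so I'll press the button with the fingers shut.

Request:
play_rows(plan=[[[0.03, 0.15, 0], 0], [[0.05, 0.3, 0], 0], [[0.07, 0.45, 0.05], 0], [[0.09, 0.606, 0.1], 0], [[0.09, 0.606, 0.2], 0], [[0.09, 0.606, 0.3], 0], [[0.09, 0.606, 0.36], 0], [[0.09, 0.606, 0.4], 0], [[0.09, 0.606, 0.4], 0], [[0.09, 0.606, 0.4], 0]], fingers=-1, squeeze=20)

```text
t: 55.2
tool_pos: [0.4425, 0.3522, 0.2393]
orientation: [-0.599, 3.082, 0.002]
contact_force: [-0.4, 0.3, 0.3]
gripper_width: 0.0002
gripper_force: 0.0
```

```bash
python3 - <<'E'
from h import *
go((.4449,.3475,.225,None),(.4449,.3475,.216,None))
E
```

```text
t 55.2 tcp [0.4425 0.3522 0.2393] psi 112.0 w 0.0002 F [-0.4  0.3  0.3] j7 1.37 tilt -1.000
(0.4449, 0.3475, 0.225, None) -> [[-0.001, -0.0133, 0.0356], 0] rows>= 1
(0.4449, 0.3475, 0.216, None) -> [[-0.001, -0.0133, 0.0581], 0] rows>= 1
```

Request:
play_rows(plan=[[[0, -0.009, 0.01], 0], [[0, -0.009, 0.025], 0], [[0, -0.009, 0.035], 0], [[0, -0.009, 0.043], 0], [[0, -0.009, 0.05], 0], [[0, -0.009, 0.057], 0], [[0, -0.009, 0.057], 0]])

```text
t: 56.08
tool_pos: [0.4449, 0.3481, 0.2235]
orientation: [0.597, -3.083, -0.005]
contact_force: [-16.1, -14.5, 57.1]
gripper_width: -0.0001
gripper_force: 29.0
```

Request:
play_rows(plan=[[[0, 0, -0.02], 0], [[0, 0, -0.02], 0], [[0, 0, -0.02], 0]])

```text
t: 56.45
tool_pos: [0.4443, 0.3484, 0.2244]
orientation: [-0.598, 3.082, 0.002]
contact_force: [-0.3, -2.0, 10.0]
gripper_width: -0.0001
gripper_force: 5.3
```

```bash
python3 - <<'E'
from h import *
go((.4449,.3475,.24,None))
a=snap('scene','s11');b=snap('top','t11')
for p,n in((a,'S'),(b,'T')):
    print(n,[x for x in blobs(p,'green',20,s=90,v=30)], proj(p,[[.4449,.3475,.05],[.4449,.3475,.06]]).round(1).tolist())
E
```

```text
t 56.5 tcp [0.4443 0.3484 0.2244] psi 112.0 w -0.0001 F [-0.3 -2.  10. ] j7 1.38 tilt -1.000
(0.4449, 0.3475, 0.24, None) -> [[-0.0006, -0.0026, -0.0389], 0] rows>= 1
S [([339.9, 374.0], [337, 371, 7, 7, 41]), ([434.5, 405.3], [430, 398, 13, 12, 59]), ([298.3, 442.5], [266, 406, 66, 73, 2372])] [[437.2, 401.2], [438.1, 399.5]]
T [([169.0, 99.5], [162, 93, 12, 11, 53]), ([194.4, 134.7], [172, 112, 42, 44, 1306]), ([155.5, 240.3], [151, 236, 8, 9, 34])] [[151.5, 237.8], [150.0, 237.4]]
```

Request:
play_rows(plan=[[[0, 0, -0.008], 0], [[0, 0, -0.008], 0]])

```text
t: 56.8
tool_pos: [0.4441, 0.3484, 0.2267]
orientation: [-0.598, 3.082, 0.001]
contact_force: [2.6, -0.3, 3.7]
gripper_width: 0.0003
gripper_force: 1.8
```

Request:
play_rows(plan=[[[0, 0, -0.008], 0], [[0, 0, -0.008], 0]])

```text
t: 57.05
tool_pos: [0.4432, 0.3484, 0.2293]
orientation: [0.599, -3.083, -0.0]
contact_force: [1.2, -0.2, 2.4]
gripper_width: -0.0004
gripper_force: 1.0
```

Request:
play_rows(plan=[[[0, 0, -0.05], 0], [[0, 0, -0.15], 0], [[0, 0, -0.3], 0], [[0, -0.15, -0.45], 0], [[0, -0.3, -0.45], 0], [[0, -0.45, -0.45], 0], [[0, -0.5, -0.45], 0], [[0, -0.5, -0.45], 0]])

```text
t: 58.05
tool_pos: [0.5185, 0.1597, 0.4088]
orientation: [0.59, -3.083, 0.001]
contact_force: [-1.1, 0.8, -1.4]
gripper_width: -0.0
gripper_force: 0.0
```

```bash
python3 - <<'E'
from h import *
go()
a=snap('scene','s12');b=snap('top','t12')
g=[blobhull(mask(b,'green'),(151,238)),blobhull(mask(a,'green'),(437,401))]
print('btn',tri(a,g[1][0],b,g[0][0]))
for c in HK: print(c,fit((a,),c,HK[c],.057))
for p in(a,b):
    h=blobhull(mask(p,'orange',110,40),proj(p,[[.532,.384,.031]])[0]); print(cylfit([(p,h[0])],.026,.01,.052,(.532,.384)),h[1])
E
```

```text
t 58.0 tcp [0.5185 0.1597 0.4088] psi 111.7 w -0.0000 F [-1.1  0.8 -1.4] j7 1.66 tilt -1.000Traceback (most recent call last):
  File "<stdin>", line 5, in <module>
TypeError: 'NoneType' object is not subscriptable
```

The spring response (10 N bottomed, then 3.7 N and 2.4 N on the way up) confirms a full press. One last check before handing in, because the arm hid the button in one view.

```bash
python3 - <<'E'
from h import *
a=snap('scene')
print(blobhull(mask(a,'green'),(437,401)),proj(a,[[.4449,.3475,.0505]]))
for c in HK: print(c,fit((a,),c,HK[c],.057))
h=blobhull(mask(a,'orange',110,40),proj(a,[[.532,.384,.031]])[0]); print(cylfit([(a,h[0])],.026,.01,.052,(.532,.384)),h[1])
print(np.round(status.sense()['qd'],3))
E
```

```text
(array([437.24122807, 401.16337719]), 152.0) [[437.27672526 401.15355892]]
red (array([ 0.62755073,  0.06980691, -0.11119459]), np.float64(0.3438646835619781))
yellow (array([ 0.61778237, -0.07668134, -0.06390523]), np.float64(0.39505396282340777))
blue (array([ 0.61751147, -0.24971485, -0.01255922]), np.float64(0.355628228024286))
(array([0.53213187, 0.385525  ]), array([-0., -0.])) 724.5
[-0.012  0.001 -0.008 -0.004  0.004 -0.004  0.   ]
```

```bash
python3 -c "
from h import *
print(env.hand_in())"
```

```text
the job is handed in; nothing more can be done
None
```

The job is handed in: the red, yellow and blue baskets hang on their own hooks (no green basket was present), all three orange rings lie stacked on the post, and the start button was then pressed fully (a brief 57 N at the wrist) and came back up.

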